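Rotate flask, reagent bottle and weighing jar between balance, stirrer and tray

ROBOT

A 7-joint arm with a two-finger parallel gripper is mounted at the origin on the work surface. World frame = base frame: x ahead of the robot, y to its left, z up, the work surface at z = 0. Lengths are in m, angles in rad, forces in N, time in s.
With the tool pointing down it reaches from about 0.425 to 0.925 m from the base axis. Payload 6.8 kg.
Tool frame: the origin (TCP) lies at the very end of the fingers, on their centre line; the grasp point (between the pads) lies 19 mm behind it; z points along the fingers, y is the line along which they close (so a half turn about z gives the same grasp; the last joint's range is limited). The gripper opens to 88 mm and grips with 3 to 60 N. Pads are 20 mm wide; open, the fingers measure 115 mm over their backs; the gripper's body (75 mm by 178 mm) begins 61 mm behind the grasp point.
Start: joints at [-1.33, 0.477, 0.022, 1.555, -0.011, 1.109, -0.083], TCP at [0.231, 0.634, 0.223] pointing down, gripper open.
Joint ranges: [-2.96, 2.96], [-0.34, 2.1], [-1.41, 1.46], [0.24, 2.44], [-1.37, 4.51], [0.17, 1.92], [-2.96, 2.96]. Speed limits (rad/s): [2.39, 2.39, 3.14, 3.14, 3.14, 3.14, 3.14].

INTERFACE

Orientations are given as a unit quaternion [x, y, z, w].
In Python, from station import readout, optics, workorder gives the robot as it stands.
- The arm moves only by the tool carry_out, never from a script. Its argument "series" is a list of rows, each an object of numbers: "fingers": the gripper's target within -1 to 1 (fully open at 1, half-way at 0, shut at -1); "tx", "ty", "tz": the shift along the world's x, y, z each as a share of 2 cm, from -1 to 1; "wx", "wy", "wz": the turn, a rotation vector about the world's x, y, z each as a share of 8 degrees, from -1 to 1. A call has 1 to 8 rows; each row shifts and turns the commanded pose from where the row before left it; what a row does not reach is not made up. A row lasts 1/10 s, in which the tool goes at most 50 mm and 8.59 degrees, less where a joint would pass 70% of its speed; a pose out of reach is approached as far as the arm can. A call with a number of a shift or a turn outside -1 to 1 is refused whole. A call with a gripper value outside its range is refused whole. The fingers move at their own pace and stop on an object; "force" is the grip in N (left out, the last holds). Time passes only in rows, so rows that do not move let the fingers close. It gives the time, the measured TCP pose, the force, the opening and the grip force at its end, in the units of the state.
- readout.observe(): the state, without advancing time (a new reading comes with each control period).
- optics.camera(name): name is "scene" or "top" or "wrist"; returns the picture (400x640x3 uint8, blue, green, red); there is no depth.
- optics.get_calibration(name): a dict with "intrinsics" (3x3 intrinsics, pixels), "pose" (4x4, takes a point from camera to world coordinates); the wrist camera has in their place "tool_from_camera" (4x4, takes a point from camera to tool coordinates, whose origin is the TCP and whose axes are the flange's). Camera axes: x right, y down, z forward; pixel columns grow to the right and rows downward; lengths in m; the calibration is good to about 2 mm. A picture is of the moment at which its call begins: read the wrist's pose just before it. get_calibration takes no time and is no camera call.
- workorder.job_done(): hands the job in; it is judged then, once.
Trained networks look in the newest picture that a camera, given by its name, has taken for a name from the list of things; names that differ only in an ending like _2 or _b are one class to them, and where a whole thing is asked for, a point or a joint stands for the part that bears it (a point fixed in the world has none). Each returns a list of dicts, best first, with "confidence" (0 to 1); they miss things now and then, are a little off and sometimes report something else, mostly with a low value. They report only what shows in the picture. A call takes as long as a camera call. They do not tell look-alikes from the thing itself.
- optics.recognise(camera, target): "centre" ([column, row] in pixels, amid what is visible of it).
The state is a dict: "t": time; "joint_positions": joint angles; "qvel": joint speeds; "joint_efforts": joint torques, N m; "tool_pos": TCP position; "tool_rot": TCP orientation; "ft_force": force on the tool from outside, world axes, zero at the start; "ft_torque": the same for the moment, N m; "grip_width": finger opening in m; "grasp_force": force on a finger pad.
Only numpy, scipy, OpenCV 4.12 (cv2) and the standard library are available. Lean on these libraries where they do the work, as an engineer would, in place of code of your own. Each camera call takes 0.05 s, during which the arm holds its last target. There are 200 camera calls.

TASK

The flask has been weighed and is to be stirred next, so put the stoppered conical flask on the stirrer, the squat jar on the balance pan, and the capped bottle in the spill tray, each standing upright in the middle of its place. Every one of these places is taken at the moment, so stand one thing on the empty tile and let go of it while you move the others; nothing is left on the tile at the end. Do not tip any of the three over, and leave the two vials and the spatula where they are.

Things in the scene. Friction and masses are not known exactly. Their poses are not given: they have to be found in the camera images.
- flask: stoppered conical flask, clear glass, about 120 g: base 64 mm across, tapering from 8 mm up to a straight neck 34 mm across that runs from 70 to 104 mm above the base; a dark rubber stopper 31 mm across on top, total height 118 mm. Grasp by the neck. Origin: centre of its underside, z up. It starts on the balance pan and belongs on the stirrer.
- bottle: capped reagent bottle, amber glass with a blank pale label, about 220 g: body 56 mm across up to 66 mm, shoulder to a 30 mm neck, then a round white cap 36 mm across from 86 mm to the top at 116 mm. Grasp by the cap. Origin: centre of its underside, z up. It starts on the stirrer and belongs in the spill tray.
- jar: squat round weighing jar, white plastic, about 90 g: 50 mm across up to 42 mm, and a white screw lid 52 mm across from 42 mm to the top at 55 mm. Grasp across the jar. Origin: centre of its underside, z up. It starts in the spill tray and belongs on the balance pan.
- balance: low white laboratory balance fixed on the bench, housing 212 x 140 x 44 mm, with a round steel pan 110 mm across and 52 mm above the bench. Origin: on the bench surface exactly below the pan's centre; z up. The housing reaches 80 mm to its own +x of the origin and 132 mm to its own -x (the display end, towards the robot). The pan does not give.
- stirrer: magnetic stirrer (switched off) fixed on the bench, silver-grey square housing 130 x 130 mm with a round white plate 116 mm across, its flat top 55 mm above the bench. Origin: on the bench surface below the centre of the plate; z up; sides along its own x and y.
- tray: shallow square stainless-steel spill tray fixed on the bench, 130 x 130 mm outside, walls 5 mm thick and 16 mm high, inner floor 5 mm above the bench. Origin: on the bench surface below its centre; z up; sides along its own x and y.
- tile: flat white square ceramic tile fixed on the bench, 130 x 130 x 7 mm, empty at the start: the free spot. Origin: on the bench surface below its centre; its top is 7 mm higher; z up.
- vial_left: small amber glass vial with white cap, 24 mm across, 58 mm high, standing on the bench between the two places farthest to the robot's left (+y). Loose; not to be disturbed. Origin: centre of its underside.
- vial_right: the same kind of vial, standing between the two places farthest to the robot's right (-y). Loose; not to be disturbed. Origin: centre of its underside.
- spatula: flat steel spatula, 170 mm long, 12 mm wide, 6 mm high, lying on the bench along x between the two middle places. Loose; not to be disturbed. Origin: about its middle, on its underside.
Not all that is in view belongs to the job. What is shaped like the jar but turquoise is not meant. Leave any red look-alike of the flask alone.

How it is judged:
By the outcome, as a careful person would: the job done as asked, in the order asked, and still so for the second after the job is handed in, with the robot touching nothing.
It also fails if it takes over 125 s, if anything falls off the work surface, if the arm or the gripper's body presses on something with over 40 N, if the wrist force passes 120 N, or if a joint passes its speed limit or range.

## Working session

There is one attempt and no reset: what is moved stays moved. The work goes in short steps, Python scripts to look and compute and a tool call to move; the robot and the scene stay as the last step left them, time stands still between calls to the robot, and variables do not carry over. Pictures are saved under pics/ and viewed, at most 14 in all, crops included, and the job is handed in when it is done.

Besides the shell and the picture viewer there is one more tool, called as a command line: name --argument value ..., lists and objects as JSON in quotes. carry_out: Moves the arm, as the interface text tells. Shift numbers are shares of 2 cm and turn numbers shares of 8 degrees, none past 1 either way. Its arguments: {"type":"object","properties":{"series":{"type":"array"},"force":{"type":"number"}},"required":["series"]}

```bash
ls; mkdir -p pics; cat > h.py <<'E'
import numpy as np, cv2
from station import readout, optics, workorder
def ray(cam,px,z):
    c=optics.get_calibration(cam); K=np.array(c["intrinsics"]); T=np.array(c["pose"])
    d=T[:3,:3]@np.linalg.solve(K,[px[0],px[1],1]); o=T[:3,3]
    return o+d*(z-o[2])/d[2]
E
python3 - <<'E'
from h import *
for n in ("scene","top"):
    im=optics.camera(n); cv2.imwrite(f"pics/{n}0.png",im)
    for t,z in dict(flask=.11,bottle=.116,jar=.04,balance=.052,stirrer=.055,tray=.005,tile=.007,vial_left=.058,vial_right=.058,spatula=.003).items():
        for d in optics.recognise(n,t)[:4]:
            print(n,t,np.round(d["centre"]),round(d["confidence"],2),ray(n,d["centre"],z).round(3))
c=optics.get_calibration("top");print(np.array(c["pose"]).round(3),c["intrinsics"])
s=readout.observe();print(s["t"],s["tool_pos"],s["tool_rot"],s["ft_force"])
E
```

```text
pics
scene flask [470. 219.] 0.95 [0.639 0.468 0.11 ]
scene flask [435. 202.] 0.63 [0.554 0.398 0.11 ]
scene bottle [246. 196.] 0.92 [ 0.497 -0.144  0.116]
scene jar [330. 196.] 0.7 [0.397 0.111 0.04 ]
scene jar [336. 215.] 0.53 [0.503 0.118 0.04 ]
scene balance [413. 227.] 0.88 [0.589 0.333 0.052]
scene balance [248. 224.] 0.45 [ 0.545 -0.142  0.052]
scene stirrer [246. 225.] 0.81 [ 0.554 -0.148  0.055]
scene tray [333. 230.] 0.68 [0.533 0.109 0.005]
scene tile [165. 243.] 0.72 [ 0.562 -0.381  0.007]
scene vial_left [373. 213.] 0.61 [0.523 0.227 0.058]
scene vial_left [302. 243.] 0.17 [0.648 0.008 0.058]
scene vial_right [217. 226.] 0.62 [ 0.556 -0.228  0.058]
scene vial_right [336. 229.] 0.35 [0.592 0.109 0.058]
scene spatula [301. 239.] 0.43 [0.566 0.01  0.003]
top flask [204. 190.] 0.92 [0.516 0.38  0.11 ]
top flask [160. 181.] 0.68 [0.541 0.493 0.11 ]
top bottle [405. 199.] 0.82 [ 0.489 -0.138  0.116]
top jar [311. 246.] 0.81 [0.371 0.104 0.04 ]
top jar [309. 200.] 0.55 [0.497 0.11  0.04 ]
top balance [210. 200.] 0.63 [0.497 0.376 0.052]
top stirrer [394. 206.] 0.78 [ 0.479 -0.118  0.055]
top tray [298. 198.] 0.57 [0.507 0.139 0.005]
top tile [489. 181.] 0.92 [ 0.551 -0.395  0.007]
top vial_left [260. 204.] 0.57 [0.486 0.24  0.058]
top vial_right [443. 196.] 0.69 [ 0.503 -0.25   0.058]
top spatula [349. 193.] 0.56 [ 0.52  -0.001  0.003]
[[-7.000e-03 -9.930e-01  1.210e-01  3.340e-01]
 [-1.000e+00  7.000e-03  0.000e+00  8.700e-02]
 [-1.000e-03 -1.210e-01 -9.930e-01  1.385e+00]
 [ 0.000e+00  0.000e+00  0.000e+00  1.000e+00]] [[497.86627175   0.         317.24925338]
 [  0.         497.86627175 199.71226756]
 [  0.           0.           1.        ]]
1.1 [0.23067096 0.63437795 0.22266307] [ 1.73524322e-01  9.84829584e-01  5.77530232e-06 -1.10621141e-05] [ 0.43446533 -0.80942642  0.43294543]
```

```bash
python3 - <<'E'
from h import *
a=cv2.imread("pics/top0.png");cv2.imwrite("pics/t1.png",cv2.resize(a[110:290,120:330],None,fx=3.3,fy=3.3,interpolation=2)[:594])
cv2.imwrite("pics/t2.png",cv2.resize(a[120:280,320:560],None,fx=3.3,fy=3.3,interpolation=2))
a=cv2.imread("pics/scene0.png");cv2.imwrite("pics/s1.png",cv2.resize(a[130:300,110:510],None,fx=2,fy=2,interpolation=2))
E
```

```text
(no output)
```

View pics/t1.png

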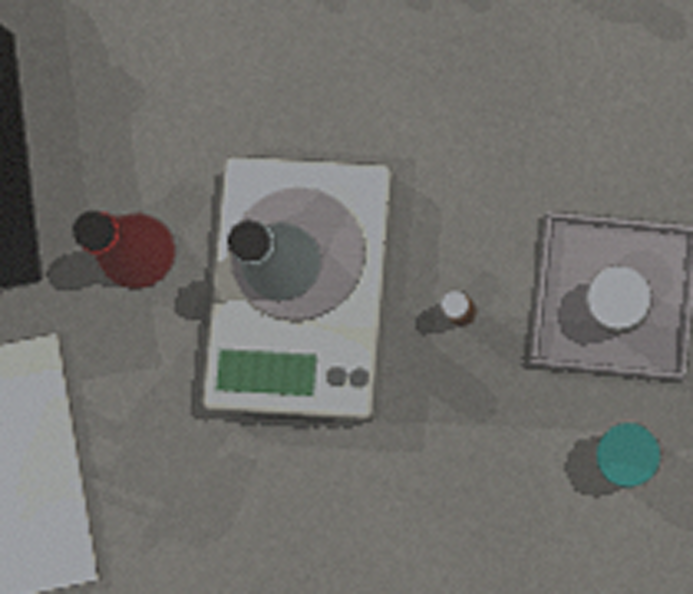

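View pics/t2.png

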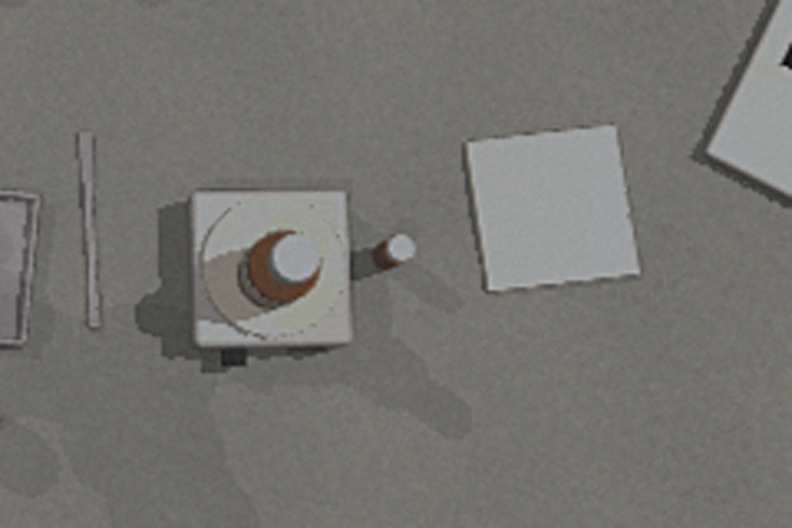

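View pics/s1.png

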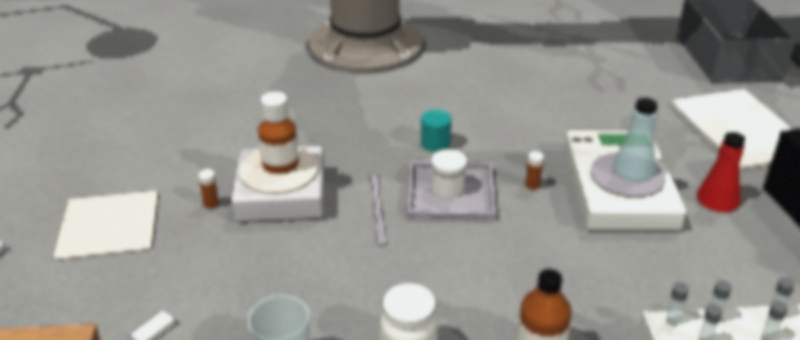

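```bash
python3 - <<'E'
from h import *
f1=lambda x,y:(119.5+x/3.3+.15,109.5+y/3.3+.15); f2=lambda x,y:(319.5+x/3.3+.15,119.5+y/3.3+.15)
m=lambda P,z:np.array([ray("top",p,z) for p in P])
print("flask",m([f1(250,241)],.17)); print("jar",m([f1(619,297)],.06)); print("bottle",m([f2(297,257)],.171))
print("pan",m([f1(299,254)],.052))
for n,P,z in [("tray",[f1(545,215),f2(40,193),f2(22,346),f1(527,368)],.016),("stir",[f2(194,190),f2(349,190),f2(351,346),f2(196,346)],.05),("tile",[f2(466,142),f2(615,126),f2(639,272),f2(488,291)],.007),("bal",[f1(228,158),f1(389,168),f1(372,417),f1(206,408)],.044)]:
    q=m(P,z); print(n,q.mean(0).round(4),np.linalg.norm(q-np.roll(q,1,0),axis=1).round(3), np.degrees(np.arctan2(*(q[0]-q[3])[1::-1])).round(1))
print(optics.get_calibration("wrist"))
E
```

```text
flask [[0.52663954 0.38731988 0.17      ]]
jar [[0.49583237 0.11373826 0.06      ]]
bottle [[ 0.48571817 -0.14014647  0.171     ]]
pan [[0.53423658 0.37608968 0.052     ]]
tray [0.5016 0.1192 0.016 ] [0.13  0.131 0.13  0.13 ] -6.6
stir [ 0.4923 -0.1425  0.05  ] [0.129 0.127 0.129 0.126] -0.5
tile [ 0.547  -0.3883  0.007 ] [0.128 0.128 0.126 0.129] 5.9
bal [0.5083 0.3775 0.044 ] [0.208 0.134 0.207 0.136] -3.6
{'intrinsics': array([[281.41645346,   0.        , 319.55685082],
       [  0.        , 281.41645346, 198.68676537],
       [  0.        ,   0.        ,   1.        ]]), 'tool_from_camera': array([[ 1.13581022e-04, -9.52093642e-01, -3.05806611e-01,
         8.35870691e-02],
       [ 9.99999987e-01,  1.42145490e-04, -7.11390655e-05,
        -2.86362204e-04],
       [ 1.11200083e-04, -3.05806599e-01,  9.52093646e-01,
        -1.62343416e-01],
       [ 0.00000000e+00,  0.00000000e+00,  0.00000000e+00,
         1.00000000e+00]])}
```

carry_out --series '[{"tz": 1,"ty": -1,"tx": 1,"fingers": 1},{"tz": 1,"ty": -1,"tx": 1},{"tz": 1,"ty": -1,"tx": 1},{"ty": -1,"tx": 1},{"ty": -1,"tx": 1},{"ty": -1,"tx": 1},{"ty": -1,"tx": 1},{"ty": -1,"tx": 1}]' --force 20

```text
invalid input
```

carry_out --series '[{"fingers": 1,"tx": 1,"ty": -1,"tz": 1,"wx": 0,"wy": 0,"wz": 0},{"fingers": 1,"tx": 1,"ty": -1,"tz": 1,"wx": 0,"wy": 0,"wz": 0},{"fingers": 1,"tx": 1,"ty": -1,"tz": 1,"wx": 0,"wy": 0,"wz": 0},{"fingers": 1,"tx": 1,"ty": -1,"tz": 0,"wx": 0,"wy": 0,"wz": 0},{"fingers": 1,"tx": 1,"ty": -1,"tz": 0,"wx": 0,"wy": 0,"wz": 0},{"fingers": 1,"tx": 1,"ty": -1,"tz": 0,"wx": 0,"wy": 0,"wz": 0},{"fingers": 1,"tx": 1,"ty": -1,"tz": 0,"wx": 0,"wy": 0,"wz": 0},{"fingers": 1,"tx": 1,"ty": -1,"tz": 0,"wx": 0,"wy": 0,"wz": 0}]' --force 20

```text
t: 1.9
tool_pos: [0.3915, 0.4735, 0.2828]
tool_rot: [0.174, 0.985, 0.0, 0.0]
ft_force: [-0.1, 0.2, 0.7]
grip_width: 0.0877
grasp_force: 0.0
```

carry_out --series '[{"fingers": 1,"tx": 1,"ty": -1},{"fingers": 1,"tx": 1,"ty": -1},{"fingers": 1,"tx": 1,"ty": -1},{"fingers": 1,"tx": 1,"ty": -1},{"fingers": 1,"tx": 0.7,"ty": -1},{"fingers": 1,"ty": -1},{"fingers": 1,"ty": -1},{"fingers": 1,"ty": -1}]'

```text
invalid input
```

carry_out --series '[{"fingers": 1,"tx": 1,"ty": -1,"tz": 0,"wx": 0,"wy": 0,"wz": 0},{"fingers": 1,"tx": 1,"ty": -1,"tz": 0,"wx": 0,"wy": 0,"wz": 0},{"fingers": 1,"tx": 1,"ty": -1,"tz": 0,"wx": 0,"wy": 0,"wz": 0},{"fingers": 1,"tx": 1,"ty": -1,"tz": 0,"wx": 0,"wy": 0,"wz": 0},{"fingers": 1,"tx": 0.7,"ty": -1,"tz": 0,"wx": 0,"wy": 0,"wz": 0},{"fingers": 1,"tx": 0,"ty": -1,"tz": 0,"wx": 0,"wy": 0,"wz": 0},{"fingers": 1,"tx": 0,"ty": -1,"tz": 0,"wx": 0,"wy": 0,"wz": 0},{"fingers": 1,"tx": 0,"ty": -1,"tz": 0,"wx": 0,"wy": 0,"wz": 0}]'

```text
t: 2.7
tool_pos: [0.4837, 0.3134, 0.2826]
tool_rot: [0.173, 0.985, 0.0, -0.0]
ft_force: [-0.1, -0.0, -0.4]
grip_width: 0.0878
grasp_force: 0.0
```

carry_out --series '[{"fingers": 1,"tx": 0,"ty": -1,"tz": 0,"wx": 0,"wy": 0,"wz": 0},{"fingers": 1,"tx": 0,"ty": -1,"tz": 0,"wx": 0,"wy": 0,"wz": 0},{"fingers": 1,"tx": 0,"ty": -1,"tz": 0,"wx": 0,"wy": 0,"wz": 0},{"fingers": 1,"tx": 0,"ty": -1,"tz": 0,"wx": 0,"wy": 0,"wz": 0},{"fingers": 1,"tx": 0,"ty": -1,"tz": 0,"wx": 0,"wy": 0,"wz": 0},{"fingers": 1,"tx": 0,"ty": -1,"tz": 0,"wx": 0,"wy": 0,"wz": 0},{"fingers": 1,"tx": 0,"ty": -1,"tz": 0,"wx": 0,"wy": 0,"wz": 0},{"fingers": 1,"tx": 0,"ty": -1,"tz": 0,"wx": 0,"wy": 0,"wz": 0}]'

```text
t: 3.5
tool_pos: [0.4844, 0.1528, 0.2827]
tool_rot: [0.174, 0.985, 0.0, 0.0]
ft_force: [1.6, -0.0, 0.7]
grip_width: 0.0881
grasp_force: 0.0
```

carry_out --series '[{"fingers": 1,"tx": 0,"ty": -1,"tz": 0,"wx": 0,"wy": 0,"wz": 0},{"fingers": 1,"tx": 0,"ty": -1,"tz": 0,"wx": 0,"wy": 0,"wz": 0},{"fingers": 1,"tx": 0,"ty": -1,"tz": 0,"wx": 0,"wy": 0,"wz": 0},{"fingers": 1,"tx": 0,"ty": -1,"tz": 0,"wx": 0,"wy": 0,"wz": 0},{"fingers": 1,"tx": 0,"ty": -1,"tz": 0,"wx": 0,"wy": 0,"wz": 0},{"fingers": 1,"tx": 0,"ty": -1,"tz": 0,"wx": 0,"wy": 0,"wz": 0},{"fingers": 1,"tx": 0,"ty": -1,"tz": 0,"wx": 0,"wy": 0,"wz": 0},{"fingers": 1,"tx": 0,"ty": 0,"tz": 0,"wx": 0,"wy": 0,"wz": 0}]'

```text
t: 4.3
tool_pos: [0.4842, 0.0111, 0.2828]
tool_rot: [0.176, 0.984, -0.0, 0.0]
ft_force: [-0.2, 0.5, 0.2]
grip_width: 0.0883
grasp_force: 0.0
```

carry_out --series '[{"fingers": 1,"tx": 0,"ty": -1,"tz": 0,"wx": 0,"wy": 0,"wz": 0},{"fingers": 1,"tx": 0,"ty": -1,"tz": 0,"wx": 0,"wy": 0,"wz": 0},{"fingers": 1,"tx": 0,"ty": -1,"tz": 0,"wx": 0,"wy": 0,"wz": 0},{"fingers": 1,"tx": 0,"ty": -1,"tz": 0,"wx": 0,"wy": 0,"wz": 0},{"fingers": 1,"tx": 0,"ty": -1,"tz": 0,"wx": 0,"wy": 0,"wz": 0},{"fingers": 1,"tx": 0,"ty": -1,"tz": 0,"wx": 0,"wy": 0,"wz": 0},{"fingers": 1,"tx": 0,"ty": -1,"tz": 0,"wx": 0,"wy": 0,"wz": 0},{"fingers": 1,"tx": 0.1,"ty": -0.55,"tz": 0,"wx": 0,"wy": 0,"wz": 0}]'

```text
t: 5.1
tool_pos: [0.4864, -0.1375, 0.2827]
tool_rot: [0.174, 0.985, 0.0, 0.0]
ft_force: [-0.4, -0.1, 0.6]
grip_width: 0.0881
grasp_force: 0.0
```

```bash
cat >> h.py <<'E'
from scipy.spatial.transform import Rotation as R
def wpose():
    s=readout.observe(); T=np.eye(4); T[:3,:3]=R.from_quat(s["tool_rot"]).as_matrix(); T[:3,3]=s["tool_pos"]
    return T@np.array(optics.get_calibration("wrist")["tool_from_camera"])
def wray(T,px,z):
    K=np.array(optics.get_calibration("wrist")["intrinsics"]); d=T[:3,:3]@np.linalg.solve(K,[px[0],px[1],1]); o=T[:3,3]
    return o+d*(z-o[2])/d[2]
def wlook(name,targets):
    T=wpose(); im=optics.camera("wrist"); cv2.imwrite(f"pics/{name}.png",im); np.save(f"pics/{name}.npy",T)
    for t,z in targets:
        for d in optics.recognise("wrist",t)[:3]: print(t,np.round(d["centre"],1),round(d["confidence"],2),wray(T,d["centre"],z).round(4))
    print(readout.observe()["tool_pos"].round(4) if hasattr(readout.observe()["tool_pos"],"round") else readout.observe()["tool_pos"], np.round(readout.observe()["joint_positions"],2))
E
python3 -c "
from h import *
wlook('w1',[('bottle',.12),('stirrer',.055),('vial_right',.03)])"
```

```text
bottle [316.5 182.7] 0.61 [ 0.4858 -0.1415  0.12  ]
stirrer [315.4 152.7] 0.98 [ 0.4608 -0.1346  0.055 ]
vial_right [257.8 205.1] 0.63 [ 0.5099 -0.249   0.03  ]
[ 0.4869 -0.1356  0.2825] [-0.29  0.14  0.49  1.91 -0.07  1.12  1.45]
```

View pics/w1.png

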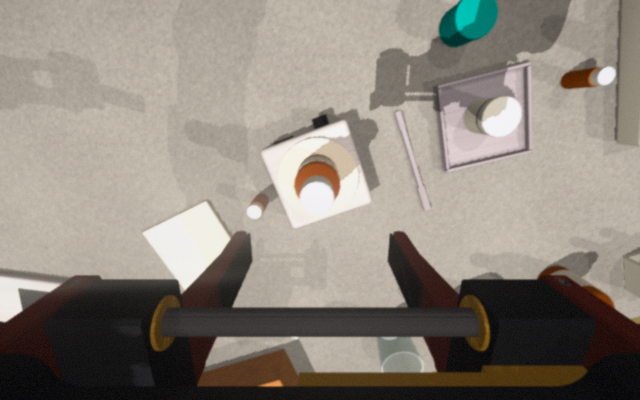

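```bash
python3 -c "
from h import *
T=np.load('pics/w1.npy')
print(wray(T,(317,194),.171))
for P,z in (([(262,153),(346,122),(370,203),(293,227)],.055),([(436,86),(528,62),(530,148),(448,170)],.016)):
  q=np.array([wray(T,p,z) for p in P]);print(q.mean(0).round(4),np.linalg.norm(q-np.roll(q,1,0),axis=1).round(3))
print(wray(T,(502,116),.06), readout.observe()['tool_pos'])"
```

```text
[ 0.48489786 -0.14003779  0.171     ]
[ 0.4958 -0.144   0.055 ] [0.118 0.122 0.121 0.12 ]
[0.5044 0.1142 0.016 ] [0.126 0.127 0.122 0.124]
[0.49891413 0.11265977 0.06      ] [ 0.48686205 -0.1355699   0.28253551]
```

carry_out --series '[{"fingers": 1,"tx": -0.07,"ty": -0.18,"tz": -1,"wx": 0,"wy": 0,"wz": 0},{"fingers": 1,"tx": 0,"ty": 0,"tz": -1,"wx": 0,"wy": 0,"wz": 0},{"fingers": 1,"tx": 0,"ty": 0,"tz": -1,"wx": 0,"wy": 0,"wz": 0},{"fingers": 1,"tx": 0,"ty": 0,"tz": -1,"wx": 0,"wy": 0,"wz": 0},{"fingers": 1,"tx": 0,"ty": 0,"tz": -1,"wx": 0,"wy": 0,"wz": 0},{"fingers": 1,"tx": 0,"ty": 0,"tz": -1,"wx": 0,"wy": 0,"wz": 0},{"fingers": 1,"tx": 0,"ty": 0,"tz": -1,"wx": 0,"wy": 0,"wz": 0},{"fingers": 1,"tx": 0,"ty": 0,"tz": -0.28,"wx": 0,"wy": 0,"wz": 0}]'

```text
t: 6.1
tool_pos: [0.4843, -0.1384, 0.1352]
tool_rot: [0.173, 0.985, 0.0, -0.002]
ft_force: [-0.4, -0.3, 0.6]
grip_width: 0.0873
grasp_force: 0.0
```

carry_out --series '[{"fingers": -0.3,"tx": 0,"ty": 0,"tz": 0,"wx": 0,"wy": 0,"wz": 0},{"fingers": -0.6,"tx": 0,"ty": 0,"tz": 0,"wx": 0,"wy": 0,"wz": 0},{"fingers": -1,"tx": 0,"ty": 0,"tz": 0,"wx": 0,"wy": 0,"wz": 0},{"fingers": -1,"tx": 0,"ty": 0,"tz": 0,"wx": 0,"wy": 0,"wz": 0},{"fingers": -1,"tx": 0,"ty": 0,"tz": 0,"wx": 0,"wy": 0,"wz": 0},{"fingers": -1,"tx": 0,"ty": 0,"tz": 0,"wx": 0,"wy": 0,"wz": 0},{"fingers": -1,"tx": 0,"ty": 0,"tz": 0,"wx": 0,"wy": 0,"wz": 0},{"fingers": -1,"tx": 0,"ty": 0,"tz": 0,"wx": 0,"wy": 0,"wz": 0}]' --force 20

```text
t: 6.9
tool_pos: [0.4854, -0.1402, 0.1372]
tool_rot: [0.173, 0.985, 0.0, 0.0]
ft_force: [0.7, 0.7, 1.6]
grip_width: 0.0355
grasp_force: 20.0
```

carry_out --series '[{"fingers": -1,"tx": 0,"ty": 0,"tz": 0.3,"wx": 0,"wy": 0,"wz": 0},{"fingers": -1,"tx": 0,"ty": 0,"tz": 0.7,"wx": 0,"wy": 0,"wz": 0},{"fingers": -1,"tx": 0,"ty": 0,"tz": 1,"wx": 0,"wy": 0,"wz": 0},{"fingers": -1,"tx": 0.2,"ty": -0.4,"tz": 1,"wx": 0,"wy": 0,"wz": 0},{"fingers": -1,"tx": 0.25,"ty": -1,"tz": 0,"wx": 0,"wy": 0,"wz": 0},{"fingers": -1,"tx": 0.25,"ty": -1,"tz": 0,"wx": 0,"wy": 0,"wz": 0},{"fingers": -1,"tx": 0.25,"ty": -1,"tz": 0,"wx": 0,"wy": 0,"wz": 0},{"fingers": -1,"tx": 0.25,"ty": -1,"tz": 0,"wx": 0,"wy": 0,"wz": 0}]'

```text
t: 7.7
tool_pos: [0.509, -0.2288, 0.1971]
tool_rot: [0.173, 0.985, 0.0, -0.0]
ft_force: [0.2, -0.7, -1.7]
grip_width: 0.0356
grasp_force: 20.0
```

carry_out --series '[{"fingers": -1,"tx": 0.25,"ty": -1,"tz": 0,"wx": 0,"wy": 0,"wz": 0},{"fingers": -1,"tx": 0.25,"ty": -1,"tz": 0,"wx": 0,"wy": 0,"wz": 0},{"fingers": -1,"tx": 0.25,"ty": -1,"tz": 0,"wx": 0,"wy": 0,"wz": 0},{"fingers": -1,"tx": 0.25,"ty": -1,"tz": 0,"wx": 0,"wy": 0,"wz": 0},{"fingers": -1,"tx": 0.25,"ty": -1,"tz": 0,"wx": 0,"wy": 0,"wz": 0},{"fingers": -1,"tx": 0.25,"ty": -1,"tz": 0,"wx": 0,"wy": 0,"wz": 0},{"fingers": -1,"tx": 0.25,"ty": -1,"tz": 0,"wx": 0,"wy": 0,"wz": 0},{"fingers": -1,"tx": 0.1,"ty": -0.6,"tz": 0,"wx": 0,"wy": 0,"wz": 0}]'

```text
t: 8.5
tool_pos: [0.5459, -0.3816, 0.1968]
tool_rot: [0.174, 0.985, -0.0, -0.0]
ft_force: [-0.6, 0.1, -2.6]
grip_width: 0.0359
grasp_force: 20.0
```

```bash
python3 -c "
from h import *
wlook('w2',[('bottle',.12),('tile',.007)])"
```

```text
bottle [318.9 240.4] 0.74 [ 0.5778 -0.3943  0.12  ]
tile [313. 160.] 0.71 [ 0.5225 -0.3824  0.007 ]
tile [423.2 113.3] 0.71 [ 0.515  -0.2387  0.007 ]
[ 0.5457 -0.3805  0.1967] [ 0.16  0.52  0.51  1.63 -0.28  1.06  1.97]
```

View pics/w2.png

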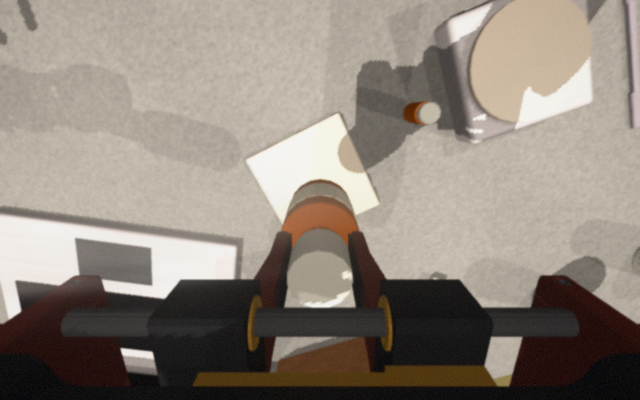

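carry_out --series '[{"fingers": -1,"tx": 0.05,"ty": -0.4,"tz": -0.5,"wx": 0,"wy": 0,"wz": 0},{"fingers": -1,"tx": 0,"ty": 0,"tz": -1,"wx": 0,"wy": 0,"wz": 0},{"fingers": -1,"tx": 0,"ty": 0,"tz": -1,"wx": 0,"wy": 0,"wz": 0},{"fingers": -1,"tx": 0,"ty": 0,"tz": -1,"wx": 0,"wy": 0,"wz": 0},{"fingers": -1,"tx": 0,"ty": 0,"tz": -0.8,"wx": 0,"wy": 0,"wz": 0},{"fingers": -1,"tx": 0,"ty": 0,"tz": -0.5,"wx": 0,"wy": 0,"wz": 0},{"fingers": -1,"tx": 0,"ty": 0,"tz": -0.3,"wx": 0,"wy": 0,"wz": 0},{"fingers": -1,"tx": 0,"ty": 0,"tz": -0.2,"wx": 0,"wy": 0,"wz": 0}]'

```text
t: 9.45
tool_pos: [0.5474, -0.3882, 0.0909]
tool_rot: [0.173, 0.985, -0.0, 0.0]
ft_force: [-0.6, -0.7, -1.8]
grip_width: 0.0357
grasp_force: 20.0
```

carry_out --series '[{"fingers": -1,"tx": 0,"ty": 0,"tz": 0,"wx": 0,"wy": 0,"wz": 0},{"fingers": -1,"tx": 0,"ty": 0,"tz": 0,"wx": 0,"wy": 0,"wz": 0}]'

```text
t: 9.65
tool_pos: [0.5477, -0.3886, 0.0917]
tool_rot: [0.174, 0.985, -0.0, 0.001]
ft_force: [-0.4, 0.5, -1.6]
grip_width: 0.0357
grasp_force: 20.0
```

carry_out --series '[{"fingers": -1,"tx": 0,"ty": 0,"tz": -0.1,"wx": 0,"wy": 0,"wz": 0},{"fingers": -1,"tx": 0,"ty": 0,"tz": 0,"wx": 0,"wy": 0,"wz": 0},{"fingers": -1,"tx": 0,"ty": 0,"tz": 0,"wx": 0,"wy": 0,"wz": 0}]'

```text
t: 9.95
tool_pos: [0.5474, -0.3883, 0.0893]
tool_rot: [0.174, 0.985, -0.0, 0.0]
ft_force: [0.1, 0.6, -1.8]
grip_width: 0.0358
grasp_force: 20.0
```

carry_out --series '[{"fingers": -1,"tx": 0,"ty": 0,"tz": -0.06,"wx": 0,"wy": 0,"wz": 0},{"fingers": -1,"tx": 0,"ty": 0,"tz": 0,"wx": 0,"wy": 0,"wz": 0},{"fingers": -1,"tx": 0,"ty": 0,"tz": 0,"wx": 0,"wy": 0,"wz": 0}]'

```text
t: 10.25
tool_pos: [0.5478, -0.3885, 0.0893]
tool_rot: [0.174, 0.985, 0.0, 0.001]
ft_force: [-1.6, 1.8, 6.1]
grip_width: 0.0354
grasp_force: 20.0
```

carry_out --series '[{"fingers": 0,"tx": 0,"ty": 0,"tz": 0,"wx": 0,"wy": 0,"wz": 0},{"fingers": 1,"tx": 0,"ty": 0,"tz": 0,"wx": 0,"wy": 0,"wz": 0},{"fingers": 1,"tx": 0,"ty": 0,"tz": 0,"wx": 0,"wy": 0,"wz": 0},{"fingers": 1,"tx": 0,"ty": 0,"tz": 0,"wx": 0,"wy": 0,"wz": 0},{"fingers": 1,"tx": 0,"ty": 0,"tz": 0.5,"wx": 0,"wy": 0,"wz": 0},{"fingers": 1,"tx": 0,"ty": 0,"tz": 1,"wx": 0,"wy": 0,"wz": 0},{"fingers": 1,"tx": 0,"ty": 0,"tz": 1,"wx": 0,"wy": 0,"wz": 0},{"fingers": 1,"tx": 0,"ty": 0,"tz": 1,"wx": 0,"wy": 0,"wz": 0}]'

```text
t: 11.05
tool_pos: [0.5472, -0.3884, 0.1593]
tool_rot: [0.174, 0.985, -0.0, 0.0]
ft_force: [0.7, 0.7, -0.1]
grip_width: 0.0877
grasp_force: 0.0
```

carry_out --series '[{"fingers": 1,"tx": 0,"ty": 1,"tz": 1,"wx": 0,"wy": 0,"wz": 0},{"fingers": 1,"tx": 0,"ty": 1,"tz": 1,"wx": 0,"wy": 0,"wz": 0},{"fingers": 1,"tx": 0,"ty": 1,"tz": 1,"wx": 0,"wy": 0,"wz": 0},{"fingers": 1,"tx": 0,"ty": 1,"tz": 0,"wx": 0,"wy": 0,"wz": 0},{"fingers": 1,"tx": 0,"ty": 1,"tz": 0,"wx": 0,"wy": 0,"wz": 0},{"fingers": 1,"tx": 0,"ty": 1,"tz": 0,"wx": 0,"wy": 0,"wz": 0},{"fingers": 1,"tx": 0,"ty": 1,"tz": 0,"wx": 0,"wy": 0,"wz": 0},{"fingers": 1,"tx": 0,"ty": 1,"tz": 0,"wx": 0,"wy": 0,"wz": 0}]'

```text
t: 11.85
tool_pos: [0.5473, -0.2276, 0.2187]
tool_rot: [0.174, 0.985, 0.0, 0.0]
ft_force: [0.4, 0.2, 0.8]
grip_width: 0.0876
grasp_force: 0.0
```

carry_out --series '[{"fingers": 1,"tx": 0,"ty": 1,"tz": 0,"wx": 0,"wy": 0,"wz": 0},{"fingers": 1,"tx": 0,"ty": 1,"tz": 0,"wx": 0,"wy": 0,"wz": 0},{"fingers": 1,"tx": 0,"ty": 1,"tz": 0,"wx": 0,"wy": 0,"wz": 0},{"fingers": 1,"tx": 0,"ty": 1,"tz": 0,"wx": 0,"wy": 0,"wz": 0},{"fingers": 1,"tx": 0,"ty": 1,"tz": 0,"wx": 0,"wy": 0,"wz": 0},{"fingers": 1,"tx": 0,"ty": 1,"tz": 0,"wx": 0,"wy": 0,"wz": 0},{"fingers": 1,"tx": 0,"ty": 1,"tz": 0,"wx": 0,"wy": 0,"wz": 0},{"fingers": 1,"tx": 0,"ty": 1,"tz": 0,"wx": 0,"wy": 0,"wz": 0}]'

```text
t: 12.65
tool_pos: [0.5473, -0.0676, 0.2187]
tool_rot: [0.174, 0.985, 0.0, 0.0]
ft_force: [0.5, 0.8, -0.3]
grip_width: 0.0878
grasp_force: 0.0
```

carry_out --series '[{"fingers": 1,"tx": 0,"ty": 1,"tz": 0,"wx": 0,"wy": 0,"wz": 0},{"fingers": 1,"tx": 0,"ty": 1,"tz": 0,"wx": 0,"wy": 0,"wz": 0},{"fingers": 1,"tx": 0,"ty": 1,"tz": 0,"wx": 0,"wy": 0,"wz": 0},{"fingers": 1,"tx": 0,"ty": 1,"tz": 0,"wx": 0,"wy": 0,"wz": 0},{"fingers": 1,"tx": 0,"ty": 1,"tz": 0,"wx": 0,"wy": 0,"wz": 0},{"fingers": 1,"tx": 0,"ty": 1,"tz": 0,"wx": 0,"wy": 0,"wz": 0},{"fingers": 1,"tx": 0,"ty": 1,"tz": 0,"wx": 0,"wy": 0,"wz": 0},{"fingers": 1,"tx": 0,"ty": 1,"tz": 0,"wx": 0,"wy": 0,"wz": 0}]'

```text
t: 13.45
tool_pos: [0.5474, 0.0924, 0.2187]
tool_rot: [0.174, 0.985, 0.0, 0.0]
ft_force: [0.7, 0.0, -0.3]
grip_width: 0.0881
grasp_force: 0.0
```

carry_out --series '[{"fingers": 1,"tx": 0,"ty": 1,"tz": 0.5,"wx": 0,"wy": 0,"wz": 0},{"fingers": 1,"tx": 0,"ty": 1,"tz": 0.5,"wx": 0,"wy": 0,"wz": 0},{"fingers": 1,"tx": 0,"ty": 1,"tz": 0.5,"wx": 0,"wy": 0,"wz": 0},{"fingers": 1,"tx": 0,"ty": 1,"tz": 0.5,"wx": 0,"wy": 0,"wz": 0},{"fingers": 1,"tx": 0,"ty": 1,"tz": 0,"wx": 0,"wy": 0,"wz": 0},{"fingers": 1,"tx": 0,"ty": 1,"tz": 0,"wx": 0,"wy": 0,"wz": 0},{"fingers": 1,"tx": 0,"ty": 1,"tz": 0,"wx": 0,"wy": 0,"wz": 0},{"fingers": 1,"tx": 0,"ty": 1,"tz": 0,"wx": 0,"wy": 0,"wz": 0}]'

```text
t: 14.25
tool_pos: [0.5474, 0.2528, 0.2583]
tool_rot: [0.174, 0.985, 0.0, 0.0]
ft_force: [-0.3, -0.4, 0.4]
grip_width: 0.0878
grasp_force: 0.0
```

carry_out --series '[{"fingers": 1,"tx": -0.2,"ty": 1,"tz": 0,"wx": 0,"wy": 0,"wz": 0},{"fingers": 1,"tx": -0.2,"ty": 1,"tz": 0,"wx": 0,"wy": 0,"wz": 0},{"fingers": 1,"tx": -0.2,"ty": 1,"tz": 0,"wx": 0,"wy": 0,"wz": 0},{"fingers": 1,"tx": -0.2,"ty": 1,"tz": 0,"wx": 0,"wy": 0,"wz": 0},{"fingers": 1,"tx": -0.2,"ty": 1,"tz": 0,"wx": 0,"wy": 0,"wz": 0},{"fingers": 1,"tx": 0,"ty": 1,"tz": 0,"wx": 0,"wy": 0,"wz": 0},{"fingers": 1,"tx": 0,"ty": 0.7,"tz": 0,"wx": 0,"wy": 0,"wz": 0},{"fingers": 1,"tx": 0,"ty": 0,"tz": 0,"wx": 0,"wy": 0,"wz": 0}]'

```text
t: 15.05
tool_pos: [0.5266, 0.3885, 0.2574]
tool_rot: [0.172, 0.985, 0.0, -0.0]
ft_force: [-0.2, 0.3, -0.0]
grip_width: 0.088
grasp_force: 0.0
```

```bash
python3 -c "
from h import *
wlook('w3',[('flask',.14),('balance',.052)])"
```

```text
flask [322.6 182.6] 0.88 [0.5172 0.395  0.14  ]
flask [421.8 153.5] 0.81 [0.5225 0.4977 0.14  ]
balance [299.9 140.4] 0.91 [0.4763 0.3795 0.052 ]
[0.5279 0.3846 0.2577] [-0.95  0.42  0.3   1.59 -0.13  1.15  0.61]
```

View pics/w3.png

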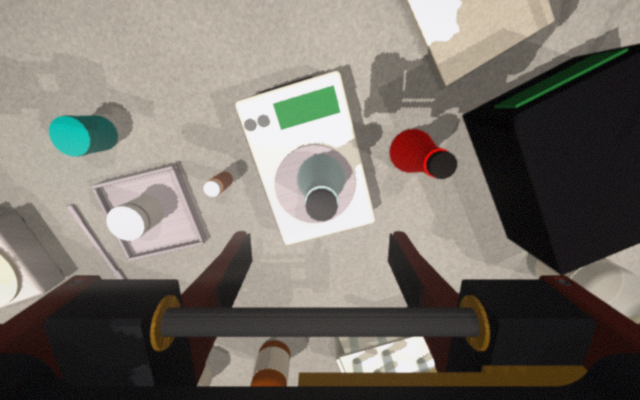

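```bash
python3 -c "
from h import *
T=np.load('pics/w3.npy')
print(wray(T,(321,204),.17),wray(T,(315,185),.052))"
```

```text
[0.52873095 0.38891658 0.17      ] [0.53859212 0.37740697 0.052     ]
```

carry_out --series '[{"fingers": 1,"tx": 0,"ty": 0.12,"tz": -1,"wx": 0,"wy": 0,"wz": 0},{"fingers": 1,"tx": 0,"ty": 0,"tz": -1,"wx": 0,"wy": 0,"wz": 0},{"fingers": 1,"tx": 0,"ty": 0,"tz": -1,"wx": 0,"wy": 0,"wz": 0},{"fingers": 1,"tx": 0,"ty": 0,"tz": -1,"wx": 0,"wy": 0,"wz": 0},{"fingers": 1,"tx": 0,"ty": 0,"tz": -1,"wx": 0,"wy": 0,"wz": 0},{"fingers": 1,"tx": 0,"ty": 0,"tz": -1,"wx": 0,"wy": 0,"wz": 0},{"fingers": 1,"tx": 0,"ty": 0,"tz": -0.7,"wx": 0,"wy": 0,"wz": 0},{"fingers": 1,"tx": 0,"ty": 0,"tz": 0,"wx": 0,"wy": 0,"wz": 0}]'

```text
t: 16.0
tool_pos: [0.5266, 0.3864, 0.122]
tool_rot: [0.174, 0.985, -0.002, -0.001]
ft_force: [0.2, -0.3, 0.4]
grip_width: 0.0876
grasp_force: 0.0
```

carry_out --series '[{"fingers": 0,"tx": 0,"ty": 0,"tz": 0,"wx": 0,"wy": 0,"wz": 0},{"fingers": -0.3,"tx": 0,"ty": 0,"tz": 0,"wx": 0,"wy": 0,"wz": 0},{"fingers": -0.5,"tx": 0,"ty": 0,"tz": 0,"wx": 0,"wy": 0,"wz": 0},{"fingers": -1,"tx": 0,"ty": 0,"tz": 0,"wx": 0,"wy": 0,"wz": 0},{"fingers": -1,"tx": 0,"ty": 0,"tz": 0,"wx": 0,"wy": 0,"wz": 0},{"fingers": -1,"tx": 0,"ty": 0,"tz": 0,"wx": 0,"wy": 0,"wz": 0},{"fingers": -1,"tx": 0,"ty": 0,"tz": 0,"wx": 0,"wy": 0,"wz": 0}]' --force 15

```text
t: 16.7
tool_pos: [0.5274, 0.3884, 0.124]
tool_rot: [0.173, 0.985, 0.0, 0.0]
ft_force: [0.2, 1.6, 1.2]
grip_width: 0.0354
grasp_force: 0.5
```

carry_out --series '[{"fingers": -1,"tx": 0,"ty": 0,"tz": 0,"wx": 0,"wy": 0,"wz": 0},{"fingers": -1,"tx": 0,"ty": 0,"tz": 0,"wx": 0,"wy": 0,"wz": 0},{"fingers": -1,"tx": 0,"ty": 0,"tz": 0,"wx": 0,"wy": 0,"wz": 0},{"fingers": -1,"tx": 0,"ty": 0,"tz": 0.3,"wx": 0,"wy": 0,"wz": 0},{"fingers": -1,"tx": 0,"ty": 0,"tz": 0.7,"wx": 0,"wy": 0,"wz": 0}]'

```text
t: 17.2
tool_pos: [0.5263, 0.3873, 0.1431]
tool_rot: [0.174, 0.985, -0.001, -0.001]
ft_force: [-0.0, -0.4, -1.4]
grip_width: 0.0339
grasp_force: 14.9
```

carry_out --series '[{"fingers": -1,"tx": 0,"ty": 0,"tz": 1,"wx": 0,"wy": 0,"wz": 0},{"fingers": -1,"tx": 0,"ty": -0.3,"tz": 1,"wx": 0,"wy": 0,"wz": 0},{"fingers": -1,"tx": 0,"ty": -0.7,"tz": 0,"wx": 0,"wy": 0,"wz": 0},{"fingers": -1,"tx": 0,"ty": -1,"tz": 0,"wx": 0,"wy": 0,"wz": 0},{"fingers": -1,"tx": 0,"ty": -1,"tz": 0,"wx": 0,"wy": 0,"wz": 0},{"fingers": -1,"tx": 0,"ty": -1,"tz": 0,"wx": 0,"wy": 0,"wz": 0},{"fingers": -1,"tx": 0,"ty": -1,"tz": 0,"wx": 0,"wy": 0,"wz": 0},{"fingers": -1,"tx": 0,"ty": -1,"tz": 0,"wx": 0,"wy": 0,"wz": 0}]'

```text
t: 18.0
tool_pos: [0.5271, 0.2658, 0.1835]
tool_rot: [0.174, 0.985, -0.0, -0.0]
ft_force: [0.8, -0.2, -1.6]
grip_width: 0.0335
grasp_force: 14.9
```

carry_out --series '[{"fingers": -1,"tx": -0.1,"ty": -1,"tz": 0,"wx": 0,"wy": 0,"wz": 0},{"fingers": -1,"tx": -0.1,"ty": -1,"tz": 0,"wx": 0,"wy": 0,"wz": 0},{"fingers": -1,"tx": -0.1,"ty": -1,"tz": 0,"wx": 0,"wy": 0,"wz": 0},{"fingers": -1,"tx": -0.1,"ty": -1,"tz": 0,"wx": 0,"wy": 0,"wz": 0},{"fingers": -1,"tx": -0.1,"ty": -1,"tz": 0,"wx": 0,"wy": 0,"wz": 0},{"fingers": -1,"tx": -0.1,"ty": -1,"tz": 0,"wx": 0,"wy": 0,"wz": 0},{"fingers": -1,"tx": -0.1,"ty": -1,"tz": 0,"wx": 0,"wy": 0,"wz": 0},{"fingers": -1,"tx": -0.1,"ty": -1,"tz": 0,"wx": 0,"wy": 0,"wz": 0}]'

```text
t: 18.8
tool_pos: [0.511, 0.1066, 0.1839]
tool_rot: [0.174, 0.985, 0.0, 0.0]
ft_force: [0.5, 0.9, -1.6]
grip_width: 0.0337
grasp_force: 14.9
```

carry_out --series '[{"fingers": -1,"tx": -0.1,"ty": -1,"tz": 0,"wx": 0,"wy": 0,"wz": 0},{"fingers": -1,"tx": -0.1,"ty": -1,"tz": 0,"wx": 0,"wy": 0,"wz": 0},{"fingers": -1,"tx": -0.1,"ty": -1,"tz": 0,"wx": 0,"wy": 0,"wz": 0},{"fingers": -1,"tx": -0.1,"ty": -1,"tz": 0,"wx": 0,"wy": 0,"wz": 0},{"fingers": -1,"tx": -0.1,"ty": -1,"tz": 0,"wx": 0,"wy": 0,"wz": 0},{"fingers": -1,"tx": -0.1,"ty": -1,"tz": 0,"wx": 0,"wy": 0,"wz": 0},{"fingers": -1,"tx": -0.1,"ty": -1,"tz": 0,"wx": 0,"wy": 0,"wz": 0},{"fingers": -1,"tx": -0.1,"ty": -1,"tz": 0,"wx": 0,"wy": 0,"wz": 0}]'

```text
t: 19.6
tool_pos: [0.4948, -0.0532, 0.184]
tool_rot: [0.173, 0.985, 0.0, 0.0]
ft_force: [-0.4, 0.3, -1.5]
grip_width: 0.0333
grasp_force: 14.9
```

carry_out --series '[{"fingers": -1,"tx": 0,"ty": -1,"tz": 0,"wx": 0,"wy": 0,"wz": 0},{"fingers": -1,"tx": 0,"ty": -1,"tz": 0,"wx": 0,"wy": 0,"wz": 0},{"fingers": -1,"tx": 0,"ty": -0.6,"tz": 0,"wx": 0,"wy": 0,"wz": 0},{"fingers": -1,"tx": 0,"ty": 0,"tz": 0,"wx": 0,"wy": 0,"wz": 0}]'

```text
t: 20.0
tool_pos: [0.4949, -0.1058, 0.184]
tool_rot: [0.175, 0.985, -0.0, 0.0]
ft_force: [-0.6, 0.2, -0.8]
grip_width: 0.0332
grasp_force: 14.9
```

```bash
python3 -c "
from h import *
wlook('w4',[('flask',.14),('stirrer',.055)])"
```

```text
flask [319.1 239.1] 0.68 [ 0.5106 -0.1123  0.14  ]
flask [410.6 174.3] 0.62 [ 0.484  -0.0295  0.14  ]
stirrer [270.9 172.9] 0.92 [ 0.4596 -0.148   0.055 ]
[ 0.4953 -0.1029  0.1838] [-0.31  0.26  0.47  2.02 -0.15  0.9   1.46]
```

View pics/w4.png

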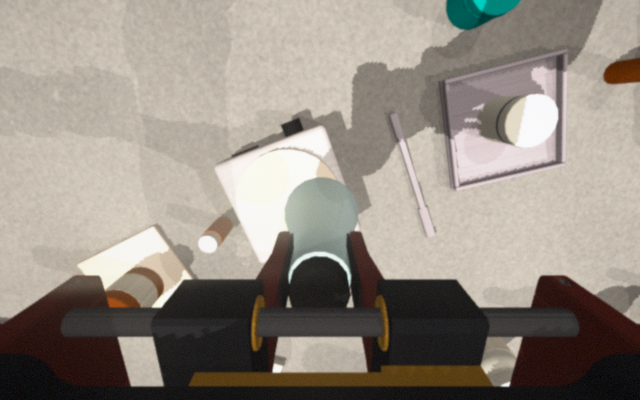

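carry_out --series '[{"fingers": -1,"tx": 0,"ty": -0.6,"tz": 0,"wx": 0,"wy": 0,"wz": 0},{"fingers": -1,"tx": 0,"ty": -0.9,"tz": 0,"wx": 0,"wy": 0,"wz": 0},{"fingers": -1,"tx": 0,"ty": -0.45,"tz": -0.5,"wx": 0,"wy": 0,"wz": 0},{"fingers": -1,"tx": 0,"ty": 0,"tz": -1,"wx": 0,"wy": 0,"wz": 0},{"fingers": -1,"tx": 0,"ty": 0,"tz": -0.7,"wx": 0,"wy": 0,"wz": 0},{"fingers": -1,"tx": 0,"ty": 0,"tz": -0.35,"wx": 0,"wy": 0,"wz": 0},{"fingers": -1,"tx": 0,"ty": 0,"tz": -0.2,"wx": 0,"wy": 0,"wz": 0},{"fingers": -1,"tx": 0,"ty": 0,"tz": 0,"wx": 0,"wy": 0,"wz": 0}]'

```text
t: 20.95
tool_pos: [0.4952, -0.1428, 0.1285]
tool_rot: [0.173, 0.985, -0.0, -0.0]
ft_force: [-0.6, -0.7, -2.1]
grip_width: 0.0339
grasp_force: 14.9
```

carry_out --series '[{"fingers": -1,"tx": 0,"ty": 0,"tz": -0.07,"wx": 0,"wy": 0,"wz": 0},{"fingers": -1,"tx": 0,"ty": 0,"tz": 0,"wx": 0,"wy": 0,"wz": 0},{"fingers": -1,"tx": 0,"ty": 0,"tz": 0,"wx": 0,"wy": 0,"wz": 0}]'

```text
t: 21.25
tool_pos: [0.4956, -0.1428, 0.1279]
tool_rot: [0.173, 0.985, 0.0, 0.0]
ft_force: [0.5, -0.5, -1.3]
grip_width: 0.034
grasp_force: 14.9
```

carry_out --series '[{"fingers": -1,"tx": 0,"ty": 0,"tz": -0.06,"wx": 0,"wy": 0,"wz": 0},{"fingers": -1,"tx": 0,"ty": 0,"tz": 0,"wx": 0,"wy": 0,"wz": 0}]'

```text
t: 21.45
tool_pos: [0.4958, -0.1427, 0.1267]
tool_rot: [0.173, 0.985, 0.0, 0.001]
ft_force: [-0.4, 0.6, 1.3]
grip_width: 0.0339
grasp_force: 15.0
```

carry_out --series '[{"fingers": -1,"tx": 0,"ty": 0,"tz": -0.05,"wx": 0,"wy": 0,"wz": 0},{"fingers": -1,"tx": 0,"ty": 0,"tz": 0,"wx": 0,"wy": 0,"wz": 0}]'

```text
t: 21.65
tool_pos: [0.4964, -0.1423, 0.1263]
tool_rot: [0.173, 0.985, 0.001, 0.001]
ft_force: [-1.0, 2.4, 7.8]
grip_width: 0.0336
grasp_force: 15.0
```

carry_out --series '[{"fingers": 0,"tx": 0,"ty": 0,"tz": 0,"wx": 0,"wy": 0,"wz": 0},{"fingers": 1,"tx": 0,"ty": 0,"tz": 0,"wx": 0,"wy": 0,"wz": 0},{"fingers": 1,"tx": 0,"ty": 0,"tz": 0,"wx": 0,"wy": 0,"wz": 0},{"fingers": 1,"tx": 0,"ty": 0,"tz": 0,"wx": 0,"wy": 0,"wz": 0},{"fingers": 1,"tx": 0,"ty": 0,"tz": 0.5,"wx": 0,"wy": 0,"wz": 0},{"fingers": 1,"tx": 0,"ty": 0,"tz": 1,"wx": 0,"wy": 0,"wz": 0},{"fingers": 1,"tx": 0,"ty": 0,"tz": 1,"wx": 0,"wy": 0,"wz": 0},{"fingers": 1,"tx": 0,"ty": 0,"tz": 1,"wx": 0,"wy": 0,"wz": 0}]'

```text
t: 22.45
tool_pos: [0.4952, -0.1431, 0.1966]
tool_rot: [0.174, 0.985, -0.0, 0.0]
ft_force: [-0.4, -0.9, 0.8]
grip_width: 0.0877
grasp_force: 0.0
```

carry_out --series '[{"fingers": 1,"tx": 0,"ty": 0,"tz": 1,"wx": 0,"wy": 0,"wz": 0},{"fingers": 1,"tx": 0,"ty": 1,"tz": 0,"wx": 0,"wy": 0,"wz": 0},{"fingers": 1,"tx": 0,"ty": 1,"tz": 0,"wx": 0,"wy": 0,"wz": 0},{"fingers": 1,"tx": 0,"ty": 1,"tz": 0,"wx": 0,"wy": 0,"wz": 0},{"fingers": 1,"tx": 0,"ty": 1,"tz": 0,"wx": 0,"wy": 0,"wz": 0},{"fingers": 1,"tx": 0,"ty": 1,"tz": 0,"wx": 0,"wy": 0,"wz": 0},{"fingers": 1,"tx": 0,"ty": 1,"tz": 0,"wx": 0,"wy": 0,"wz": 0},{"fingers": 1,"tx": 0,"ty": 1,"tz": 0,"wx": 0,"wy": 0,"wz": 0}]'

```text
t: 23.25
tool_pos: [0.4953, -0.0022, 0.216]
tool_rot: [0.174, 0.985, 0.0, 0.0]
ft_force: [0.3, 0.3, -0.6]
grip_width: 0.0878
grasp_force: 0.0
```

carry_out --series '[{"fingers": 1,"tx": 0,"ty": 1,"tz": 0,"wx": 0,"wy": 0,"wz": 0},{"fingers": 1,"tx": 0,"ty": 1,"tz": 0,"wx": 0,"wy": 0,"wz": 0},{"fingers": 1,"tx": 0,"ty": 1,"tz": 0,"wx": 0,"wy": 0,"wz": 0},{"fingers": 1,"tx": 0,"ty": 1,"tz": 0,"wx": 0,"wy": 0,"wz": 0},{"fingers": 1,"tx": 0,"ty": 1,"tz": 0,"wx": 0,"wy": 0,"wz": 0},{"fingers": 1,"tx": 0.1,"ty": 0.8,"tz": 0,"wx": 0,"wy": 0,"wz": 0},{"fingers": 1,"tx": 0,"ty": 0,"tz": 0,"wx": 0,"wy": 0,"wz": 0}]'

```text
t: 23.95
tool_pos: [0.4976, 0.1155, 0.2156]
tool_rot: [0.172, 0.985, 0.0, 0.0]
ft_force: [-0.6, 0.1, 0.1]
grip_width: 0.0879
grasp_force: 0.0
```

```bash
python3 -c "
from h import *
wlook('w5',[('jar',.03),('tray',.01),('flask',.14)])"
```

```text
jar [318.4 182. ] 0.88 [0.5026 0.1119 0.03  ]
jar [270.4  75.1] 0.76 [0.3661 0.1031 0.03  ]
jar [154.4 222.6] 0.71 [ 0.481 -0.113  0.03 ]
tray [339.6 166.9] 0.94 [0.4975 0.1435 0.01  ]
flask [119.3 259. ] 0.63 [ 0.483  -0.0824  0.14  ]
flask [629.3 107. ] 0.56 [0.5023 0.3783 0.14  ]
[0.4973 0.1118 0.2153] [-0.64  0.22  0.35  1.97 -0.09  0.97  0.97]
```

View pics/w5.png

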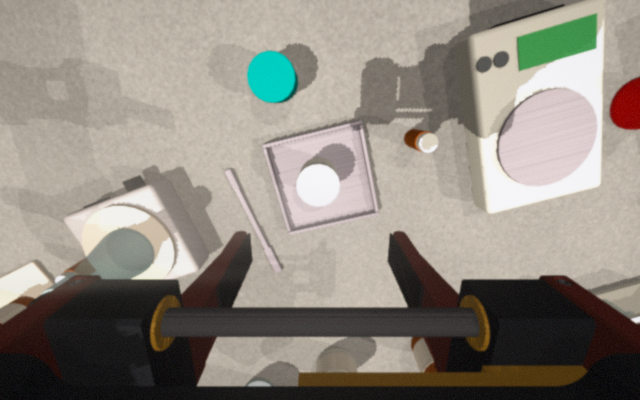

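```bash
python3 -c "
from h import *
T=np.load('pics/w5.npy')
print(wray(T,(318,185.5),.06),wray(T,(547,136.5),.052))
q=np.array([wray(T,p,.016) for p in [(264,146),(362,121),(378,211),(290,231)]]);print(q.mean(0),np.linalg.norm(q-np.roll(q,1,0),axis=1))"
```

```text
[0.49915665 0.11275379 0.06      ] [0.53513071 0.37647471 0.052     ]
[0.50503552 0.11806003 0.016     ] [0.12171993 0.12722346 0.12212401 0.12517039]
```

carry_out --series '[{"fingers": 1,"tx": 0.05,"ty": 0,"tz": -1,"wx": 0,"wy": 0,"wz": 0},{"fingers": 1,"tx": 0,"ty": 0,"tz": -1,"wx": 0,"wy": 0,"wz": 0},{"fingers": 1,"tx": 0,"ty": 0,"tz": -1,"wx": 0,"wy": 0,"wz": 0},{"fingers": 1,"tx": 0,"ty": 0,"tz": -1,"wx": 0,"wy": 0,"wz": 0},{"fingers": 1,"tx": 0,"ty": 0,"tz": -1,"wx": 0,"wy": 0,"wz": 0},{"fingers": 1,"tx": 0,"ty": 0,"tz": -1,"wx": 0,"wy": 0,"wz": 0},{"fingers": 1,"tx": 0,"ty": 0,"tz": -1,"wx": 0,"wy": 0,"wz": 0},{"fingers": 1,"tx": 0,"ty": 0,"tz": -1,"wx": 0,"wy": 0,"wz": 0}]'

```text
t: 24.95
tool_pos: [0.4985, 0.1119, 0.0547]
tool_rot: [0.174, 0.985, -0.0, 0.0]
ft_force: [-0.3, 0.5, 0.1]
grip_width: 0.0878
grasp_force: 0.0
```

carry_out --series '[{"fingers": 1,"tx": 0,"ty": 0,"tz": -1,"wx": 0,"wy": 0,"wz": 0},{"fingers": 0.4,"tx": 0,"ty": 0,"tz": -0.05,"wx": 0,"wy": 0,"wz": 0},{"fingers": 0.2,"tx": 0,"ty": 0,"tz": 0,"wx": 0,"wy": 0,"wz": 0},{"fingers": 0.1,"tx": 0,"ty": 0,"tz": 0,"wx": 0,"wy": 0,"wz": 0},{"fingers": -1,"tx": 0,"ty": 0,"tz": 0,"wx": 0,"wy": 0,"wz": 0},{"fingers": -1,"tx": 0,"ty": 0,"tz": 0,"wx": 0,"wy": 0,"wz": 0},{"fingers": -1,"tx": 0,"ty": 0,"tz": 0,"wx": 0,"wy": 0,"wz": 0},{"fingers": -1,"tx": 0,"ty": 0,"tz": 0,"wx": 0,"wy": 0,"wz": 0}]' --force 15

```text
t: 25.75
tool_pos: [0.4989, 0.1134, 0.0351]
tool_rot: [0.174, 0.985, 0.0, 0.001]
ft_force: [-1.1, -0.0, 6.6]
grip_width: 0.0521
grasp_force: 15.0
```

carry_out --series '[{"fingers": -1,"tx": 0,"ty": 0,"tz": 0,"wx": 0,"wy": 0,"wz": 0},{"fingers": -1,"tx": 0,"ty": 0,"tz": 0,"wx": 0,"wy": 0,"wz": 0}]'

```text
t: 25.95
tool_pos: [0.4989, 0.1133, 0.0351]
tool_rot: [0.174, 0.985, 0.0, 0.001]
ft_force: [-1.1, 0.1, 6.5]
grip_width: 0.0514
grasp_force: 15.0
```

carry_out --series '[{"fingers": -1,"tx": 0,"ty": 0,"tz": 0.3,"wx": 0,"wy": 0,"wz": 0},{"fingers": -1,"tx": 0,"ty": 0,"tz": 0.7,"wx": 0,"wy": 0,"wz": 0},{"fingers": -1,"tx": 0,"ty": 0,"tz": 1,"wx": 0,"wy": 0,"wz": 0},{"fingers": -1,"tx": 0,"ty": 0,"tz": 1,"wx": 0,"wy": 0,"wz": 0},{"fingers": -1,"tx": 0,"ty": 0,"tz": 1,"wx": 0,"wy": 0,"wz": 0},{"fingers": -1,"tx": 0.1,"ty": 0.4,"tz": 1,"wx": 0,"wy": 0,"wz": 0},{"fingers": -1,"tx": 0.2,"ty": 0.7,"tz": 0,"wx": 0,"wy": 0,"wz": 0},{"fingers": -1,"tx": 0.2,"ty": 1,"tz": 0,"wx": 0,"wy": 0,"wz": 0}]'

```text
t: 26.75
tool_pos: [0.5088, 0.1555, 0.1351]
tool_rot: [0.174, 0.985, 0.001, 0.001]
ft_force: [0.0, 0.1, -0.2]
grip_width: 0.0516
grasp_force: 15.0
```

carry_out --series '[{"fingers": -1,"tx": 0.2,"ty": 1,"tz": 0,"wx": 0,"wy": 0,"wz": 0},{"fingers": -1,"tx": 0.2,"ty": 1,"tz": 0,"wx": 0,"wy": 0,"wz": 0},{"fingers": -1,"tx": 0.2,"ty": 1,"tz": 0,"wx": 0,"wy": 0,"wz": 0},{"fingers": -1,"tx": 0.2,"ty": 1,"tz": 0,"wx": 0,"wy": 0,"wz": 0},{"fingers": -1,"tx": 0.2,"ty": 1,"tz": 0,"wx": 0,"wy": 0,"wz": 0},{"fingers": -1,"tx": 0.2,"ty": 1,"tz": 0,"wx": 0,"wy": 0,"wz": 0},{"fingers": -1,"tx": 0.15,"ty": 1,"tz": 0,"wx": 0,"wy": 0,"wz": 0},{"fingers": -1,"tx": 0,"ty": 1,"tz": 0,"wx": 0,"wy": 0,"wz": 0}]'

```text
t: 27.55
tool_pos: [0.5357, 0.3168, 0.1342]
tool_rot: [0.174, 0.985, -0.0, 0.0]
ft_force: [-1.5, -0.0, -1.6]
grip_width: 0.0516
grasp_force: 15.0
```

carry_out --series '[{"fingers": -1,"tx": 0,"ty": 1,"tz": 0,"wx": 0,"wy": 0,"wz": 0},{"fingers": -1,"tx": 0,"ty": 1,"tz": 0,"wx": 0,"wy": 0,"wz": 0},{"fingers": -1,"tx": 0,"ty": 0.7,"tz": 0,"wx": 0,"wy": 0,"wz": 0},{"fingers": -1,"tx": 0,"ty": 0.35,"tz": 0,"wx": 0,"wy": 0,"wz": 0},{"fingers": -1,"tx": 0,"ty": 0,"tz": 0,"wx": 0,"wy": 0,"wz": 0}]'

```text
t: 28.05
tool_pos: [0.535, 0.3773, 0.1341]
tool_rot: [0.173, 0.985, 0.0, -0.0]
ft_force: [0.6, -0.8, -1.5]
grip_width: 0.0514
grasp_force: 15.0
```

```bash
python3 -c "
from h import *
wlook('w6',[('jar',.12),('balance',.052)])"
```

```text
jar [ 16.5 132.4] 0.83 [0.4063 0.2262 0.12  ]
jar [318.6 256.3] 0.62 [0.5494 0.371  0.12  ]
balance [310.  131.7] 0.94 [0.4713 0.3914 0.052 ]
[0.5356 0.3749 0.1343] [-0.9   0.54  0.28  1.7  -0.18  0.92  0.66]
```

View pics/w6.png

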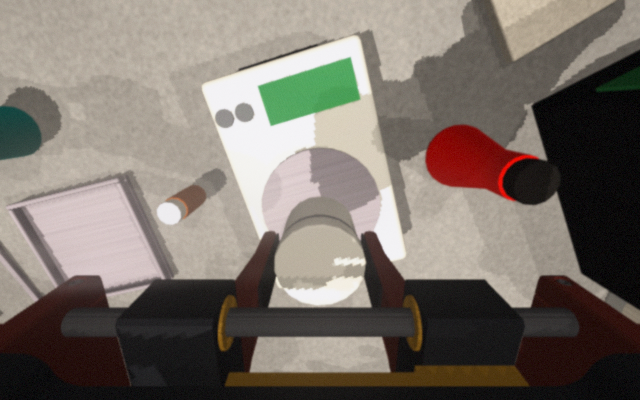

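carry_out --series '[{"fingers": -1,"tx": 0,"ty": 0,"tz": -0.5,"wx": 0,"wy": 0,"wz": 0},{"fingers": -1,"tx": 0,"ty": 0,"tz": -0.9,"wx": 0,"wy": 0,"wz": 0},{"fingers": -1,"tx": 0,"ty": 0,"tz": -0.6,"wx": 0,"wy": 0,"wz": 0},{"fingers": -1,"tx": 0,"ty": 0,"tz": -0.35,"wx": 0,"wy": 0,"wz": 0},{"fingers": -1,"tx": 0,"ty": 0,"tz": -0.15,"wx": 0,"wy": 0,"wz": 0},{"fingers": -1,"tx": 0,"ty": 0,"tz": 0,"wx": 0,"wy": 0,"wz": 0}]'

```text
t: 28.8
tool_pos: [0.5353, 0.3759, 0.0839]
tool_rot: [0.174, 0.985, -0.0, -0.0]
ft_force: [-0.2, 0.1, -1.2]
grip_width: 0.0516
grasp_force: 15.0
```

carry_out --series '[{"fingers": -1,"tx": 0,"ty": 0,"tz": -0.06,"wx": 0,"wy": 0,"wz": 0},{"fingers": -1,"tx": 0,"ty": 0,"tz": 0,"wx": 0,"wy": 0,"wz": 0}]'

```text
t: 29.0
tool_pos: [0.5356, 0.3764, 0.0835]
tool_rot: [0.173, 0.985, 0.0, 0.0]
ft_force: [0.6, -0.2, -0.9]
grip_width: 0.0514
grasp_force: 15.0
```

carry_out --series '[{"fingers": -1,"tx": 0,"ty": 0,"tz": -0.06,"wx": 0,"wy": 0,"wz": 0},{"fingers": -1,"tx": 0,"ty": 0,"tz": 0,"wx": 0,"wy": 0,"wz": 0}]'

```text
t: 29.2
tool_pos: [0.5355, 0.3764, 0.0822]
tool_rot: [0.173, 0.985, 0.0, 0.0]
ft_force: [1.0, 0.9, -0.5]
grip_width: 0.0515
grasp_force: 15.0
```

carry_out --series '[{"fingers": -1,"tx": 0,"ty": 0,"tz": -0.05,"wx": 0,"wy": 0,"wz": 0},{"fingers": -1,"tx": 0,"ty": 0,"tz": 0,"wx": 0,"wy": 0,"wz": 0}]'

```text
t: 29.4
tool_pos: [0.5355, 0.3764, 0.0821]
tool_rot: [0.174, 0.985, 0.0, 0.0]
ft_force: [-2.8, -1.5, 7.8]
grip_width: 0.0516
grasp_force: 15.0
```

carry_out --series '[{"fingers": 0.4,"tx": 0,"ty": 0,"tz": 0,"wx": 0,"wy": 0,"wz": 0},{"fingers": 1,"tx": 0,"ty": 0,"tz": 0,"wx": 0,"wy": 0,"wz": 0},{"fingers": 1,"tx": 0,"ty": 0,"tz": 0,"wx": 0,"wy": 0,"wz": 0},{"fingers": 1,"tx": 0,"ty": 0,"tz": 0.5,"wx": 0,"wy": 0,"wz": 0},{"fingers": 1,"tx": 0,"ty": 0,"tz": 1,"wx": 0,"wy": 0,"wz": 0},{"fingers": 1,"tx": 0,"ty": 0,"tz": 1,"wx": 0,"wy": 0,"wz": 0},{"fingers": 1,"tx": 0,"ty": 0,"tz": 1,"wx": 0,"wy": 0,"wz": 0},{"fingers": 1,"tx": 0,"ty": 0,"tz": 1,"wx": 0,"wy": 0,"wz": 0}]'

```text
t: 30.2
tool_pos: [0.5354, 0.3762, 0.1724]
tool_rot: [0.174, 0.985, 0.0, 0.0]
ft_force: [1.1, -0.4, -0.7]
grip_width: 0.0879
grasp_force: 0.0
```

carry_out --series '[{"fingers": 1,"tx": 0,"ty": -1,"tz": 1,"wx": 0,"wy": 0,"wz": 0},{"fingers": 1,"tx": 0,"ty": -1,"tz": 1,"wx": 0,"wy": 0,"wz": 0},{"fingers": 1,"tx": 0,"ty": -1,"tz": 1,"wx": 0,"wy": 0,"wz": 0},{"fingers": 1,"tx": 0,"ty": -1,"tz": 0,"wx": 0,"wy": 0,"wz": 0},{"fingers": 1,"tx": 0,"ty": -1,"tz": 0,"wx": 0,"wy": 0,"wz": 0},{"fingers": 1,"tx": 0,"ty": -1,"tz": 0,"wx": 0,"wy": 0,"wz": 0},{"fingers": 1,"tx": 0,"ty": -1,"tz": 0,"wx": 0,"wy": 0,"wz": 0},{"fingers": 1,"tx": 0,"ty": -1,"tz": 0,"wx": 0,"wy": 0,"wz": 0}]'

```text
t: 31.0
tool_pos: [0.5349, 0.2144, 0.2301]
tool_rot: [0.174, 0.985, -0.0, -0.0]
ft_force: [-0.1, -0.1, 0.2]
grip_width: 0.0878
grasp_force: 0.0
```

carry_out --series '[{"fingers": 1,"tx": 0,"ty": -1,"tz": 0,"wx": 0,"wy": 0,"wz": 0},{"fingers": 1,"tx": 0,"ty": -1,"tz": 0,"wx": 0,"wy": 0,"wz": 0},{"fingers": 1,"tx": 0,"ty": -1,"tz": 0,"wx": 0,"wy": 0,"wz": 0},{"fingers": 1,"tx": 0,"ty": -1,"tz": 0,"wx": 0,"wy": 0,"wz": 0},{"fingers": 1,"tx": 0,"ty": -1,"tz": 0,"wx": 0,"wy": 0,"wz": 0},{"fingers": 1,"tx": 0,"ty": -1,"tz": 0,"wx": 0,"wy": 0,"wz": 0},{"fingers": 1,"tx": 0,"ty": -1,"tz": 0,"wx": 0,"wy": 0,"wz": 0},{"fingers": 1,"tx": 0,"ty": -1,"tz": 0,"wx": 0,"wy": 0,"wz": 0}]'

```text
t: 31.8
tool_pos: [0.5348, 0.0545, 0.2305]
tool_rot: [0.174, 0.985, -0.0, -0.0]
ft_force: [0.7, 0.1, -0.1]
grip_width: 0.0876
grasp_force: 0.0
```

carry_out --series '[{"fingers": 1,"tx": 0,"ty": -1,"tz": 0,"wx": 0,"wy": 0,"wz": 0},{"fingers": 1,"tx": 0,"ty": -1,"tz": 0,"wx": 0,"wy": 0,"wz": 0},{"fingers": 1,"tx": 0,"ty": -1,"tz": 0,"wx": 0,"wy": 0,"wz": 0},{"fingers": 1,"tx": 0,"ty": -1,"tz": 0,"wx": 0,"wy": 0,"wz": 0},{"fingers": 1,"tx": 0,"ty": -1,"tz": 0,"wx": 0,"wy": 0,"wz": 0},{"fingers": 1,"tx": 0,"ty": -1,"tz": 0,"wx": 0,"wy": 0,"wz": 0},{"fingers": 1,"tx": 0,"ty": -1,"tz": 0,"wx": 0,"wy": 0,"wz": 0},{"fingers": 1,"tx": 0,"ty": -1,"tz": 0,"wx": 0,"wy": 0,"wz": 0}]'

```text
t: 32.6
tool_pos: [0.5346, -0.1053, 0.2305]
tool_rot: [0.174, 0.985, -0.0, -0.0]
ft_force: [0.1, 0.5, 0.5]
grip_width: 0.0875
grasp_force: 0.0
```

carry_out --series '[{"fingers": 1,"tx": 0.1,"ty": -1,"tz": 0,"wx": 0,"wy": 0,"wz": 0},{"fingers": 1,"tx": 0.1,"ty": -1,"tz": 0,"wx": 0,"wy": 0,"wz": 0},{"fingers": 1,"tx": 0.1,"ty": -1,"tz": 0,"wx": 0,"wy": 0,"wz": 0},{"fingers": 1,"tx": 0.1,"ty": -1,"tz": 0,"wx": 0,"wy": 0,"wz": 0},{"fingers": 1,"tx": 0.1,"ty": -1,"tz": 0,"wx": 0,"wy": 0,"wz": 0},{"fingers": 1,"tx": 0.1,"ty": -1,"tz": 0,"wx": 0,"wy": 0,"wz": 0},{"fingers": 1,"tx": 0,"ty": -1,"tz": 0,"wx": 0,"wy": 0,"wz": 0},{"fingers": 1,"tx": 0,"ty": -1,"tz": 0,"wx": 0,"wy": 0,"wz": 0}]'

```text
t: 33.4
tool_pos: [0.5465, -0.2652, 0.2304]
tool_rot: [0.174, 0.985, 0.0, -0.0]
ft_force: [0.3, 0.9, -0.5]
grip_width: 0.0878
grasp_force: 0.0
```

carry_out --series '[{"fingers": 1,"tx": 0,"ty": -1,"tz": 0,"wx": 0,"wy": 0,"wz": 0},{"fingers": 1,"tx": 0,"ty": -1,"tz": 0,"wx": 0,"wy": 0,"wz": 0},{"fingers": 1,"tx": 0,"ty": -1,"tz": 0,"wx": 0,"wy": 0,"wz": 0},{"fingers": 1,"tx": 0,"ty": -1,"tz": 0,"wx": 0,"wy": 0,"wz": 0},{"fingers": 1,"tx": 0,"ty": -1,"tz": 0,"wx": 0,"wy": 0,"wz": 0},{"fingers": 1,"tx": 0,"ty": -1,"tz": 0,"wx": 0,"wy": 0,"wz": 0},{"fingers": 1,"tx": 0,"ty": -0.3,"tz": 0,"wx": 0,"wy": 0,"wz": 0},{"fingers": 1,"tx": 0,"ty": 0,"tz": 0,"wx": 0,"wy": 0,"wz": 0}]'

```text
t: 34.2
tool_pos: [0.5463, -0.3909, 0.2304]
tool_rot: [0.174, 0.985, -0.0, -0.0]
ft_force: [0.5, -0.4, 0.6]
grip_width: 0.088
grasp_force: 0.0
```

```bash
python3 -c "
from h import *
wlook('w7',[('bottle',.075),('tile',.007)])"
```

```text
bottle [323.8 182.4] 0.55 [ 0.5464 -0.3861  0.075 ]
tile [319.7 151.6] 0.82 [ 0.5204 -0.3817  0.007 ]
tile [613.1  87.5] 0.72 [ 0.5725 -0.0017  0.007 ]
[ 0.5475 -0.3886  0.2306] [ 0.15  0.51  0.54  1.58 -0.28  1.13  1.98]
```

View pics/w7.png

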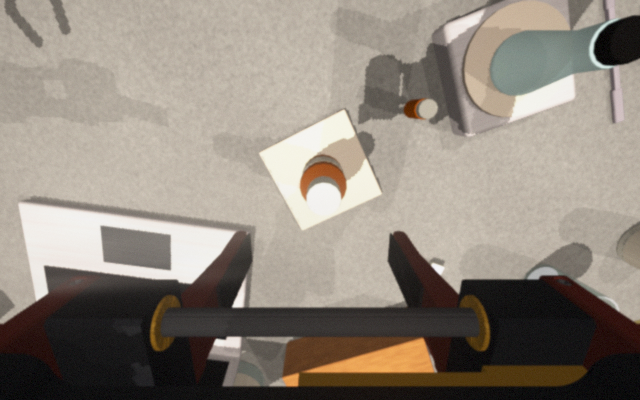

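carry_out --series '[{"fingers": 1,"tx": 0,"ty": 0.05,"tz": -1,"wx": 0,"wy": 0,"wz": 0},{"fingers": 1,"tx": 0,"ty": 0,"tz": -1,"wx": 0,"wy": 0,"wz": 0},{"fingers": 1,"tx": 0,"ty": 0,"tz": -1,"wx": 0,"wy": 0,"wz": 0},{"fingers": 1,"tx": 0,"ty": 0,"tz": -1,"wx": 0,"wy": 0,"wz": 0},{"fingers": 1,"tx": 0,"ty": 0,"tz": -1,"wx": 0,"wy": 0,"wz": 0},{"fingers": 1,"tx": 0,"ty": 0,"tz": -1,"wx": 0,"wy": 0,"wz": 0},{"fingers": 1,"tx": 0,"ty": 0,"tz": -1,"wx": 0,"wy": 0,"wz": 0},{"fingers": 1,"tx": 0,"ty": 0,"tz": 0,"wx": 0,"wy": 0,"wz": 0}]'

```text
t: 35.15
tool_pos: [0.5463, -0.3861, 0.0882]
tool_rot: [0.173, 0.985, 0.001, -0.002]
ft_force: [-0.4, -0.4, 0.9]
grip_width: 0.088
grasp_force: 0.0
```

carry_out --series '[{"fingers": 0,"tx": 0,"ty": 0,"tz": 0,"wx": 0,"wy": 0,"wz": 0},{"fingers": -0.3,"tx": 0,"ty": 0,"tz": 0,"wx": 0,"wy": 0,"wz": 0},{"fingers": -1,"tx": 0,"ty": 0,"tz": 0,"wx": 0,"wy": 0,"wz": 0},{"fingers": -1,"tx": 0,"ty": 0,"tz": 0,"wx": 0,"wy": 0,"wz": 0},{"fingers": -1,"tx": 0,"ty": 0,"tz": 0,"wx": 0,"wy": 0,"wz": 0},{"fingers": -1,"tx": 0,"ty": 0,"tz": 0,"wx": 0,"wy": 0,"wz": 0},{"fingers": -1,"tx": 0,"ty": 0,"tz": 0,"wx": 0,"wy": 0,"wz": 0},{"fingers": -1,"tx": 0,"ty": 0,"tz": 0,"wx": 0,"wy": 0,"wz": 0}]' --force 20

```text
t: 35.95
tool_pos: [0.5474, -0.3888, 0.0909]
tool_rot: [0.173, 0.985, 0.0, 0.0]
ft_force: [-0.6, 0.3, 1.4]
grip_width: 0.0356
grasp_force: 20.0
```

carry_out --series '[{"fingers": -1,"tx": 0,"ty": 0,"tz": 0.4,"wx": 0,"wy": 0,"wz": 0},{"fingers": -1,"tx": 0,"ty": 0,"tz": 1,"wx": 0,"wy": 0,"wz": 0},{"fingers": -1,"tx": 0,"ty": 0,"tz": 1,"wx": 0,"wy": 0,"wz": 0},{"fingers": -1,"tx": 0,"ty": 0,"tz": 1,"wx": 0,"wy": 0,"wz": 0},{"fingers": -1,"tx": 0,"ty": 0,"tz": 1,"wx": 0,"wy": 0,"wz": 0},{"fingers": -1,"tx": 0,"ty": 0,"tz": 1,"wx": 0,"wy": 0,"wz": 0},{"fingers": -1,"tx": 0,"ty": 0,"tz": 1,"wx": 0,"wy": 0,"wz": 0},{"fingers": -1,"tx": 0,"ty": 0,"tz": 1,"wx": 0,"wy": 0,"wz": 0}]'

```text
t: 36.75
tool_pos: [0.5468, -0.3887, 0.2398]
tool_rot: [0.174, 0.985, 0.0, -0.0]
ft_force: [0.1, 0.1, -2.5]
grip_width: 0.0356
grasp_force: 20.0
```

carry_out --series '[{"fingers": -1,"tx": 0,"ty": 0,"tz": 1,"wx": 0,"wy": 0,"wz": 0},{"fingers": -1,"tx": 0,"ty": 0,"tz": 1,"wx": 0,"wy": 0,"wz": 0},{"fingers": -1,"tx": 0,"ty": 0.3,"tz": 1,"wx": 0,"wy": 0,"wz": 0},{"fingers": -1,"tx": 0,"ty": 0.7,"tz": 0.6,"wx": 0,"wy": 0,"wz": 0},{"fingers": -1,"tx": 0,"ty": 1,"tz": 0,"wx": 0,"wy": 0,"wz": 0},{"fingers": -1,"tx": 0,"ty": 1,"tz": 0,"wx": 0,"wy": 0,"wz": 0},{"fingers": -1,"tx": 0,"ty": 1,"tz": 0,"wx": 0,"wy": 0,"wz": 0},{"fingers": -1,"tx": 0,"ty": 1,"tz": 0,"wx": 0,"wy": 0,"wz": 0}]'

```text
t: 37.55
tool_pos: [0.5468, -0.2869, 0.3105]
tool_rot: [0.173, 0.985, 0.0, -0.001]
ft_force: [0.7, -1.3, -2.1]
grip_width: 0.0357
grasp_force: 20.0
```

carry_out --series '[{"fingers": -1,"tx": 0,"ty": 1,"tz": 0,"wx": 0,"wy": 0,"wz": 0},{"fingers": -1,"tx": 0,"ty": 1,"tz": 0,"wx": 0,"wy": 0,"wz": 0},{"fingers": -1,"tx": 0,"ty": 1,"tz": 0,"wx": 0,"wy": 0,"wz": 0},{"fingers": -1,"tx": 0,"ty": 1,"tz": 0,"wx": 0,"wy": 0,"wz": 0},{"fingers": -1,"tx": 0,"ty": 1,"tz": 0,"wx": 0,"wy": 0,"wz": 0},{"fingers": -1,"tx": 0,"ty": 1,"tz": 0,"wx": 0,"wy": 0,"wz": 0},{"fingers": -1,"tx": 0,"ty": 1,"tz": 0,"wx": 0,"wy": 0,"wz": 0},{"fingers": -1,"tx": 0,"ty": 1,"tz": 0,"wx": 0,"wy": 0,"wz": 0}]'

```text
t: 38.35
tool_pos: [0.5465, -0.1271, 0.3106]
tool_rot: [0.173, 0.985, 0.0, -0.001]
ft_force: [-0.1, 0.1, -1.7]
grip_width: 0.0353
grasp_force: 20.0
```

carry_out --series '[{"fingers": -1,"tx": 0,"ty": 1,"tz": 0,"wx": 0,"wy": 0,"wz": 0},{"fingers": -1,"tx": -0.2,"ty": 1,"tz": 0,"wx": 0,"wy": 0,"wz": 0},{"fingers": -1,"tx": -0.2,"ty": 1,"tz": 0,"wx": 0,"wy": 0,"wz": 0},{"fingers": -1,"tx": -0.2,"ty": 1,"tz": 0,"wx": 0,"wy": 0,"wz": 0},{"fingers": -1,"tx": -0.2,"ty": 1,"tz": 0,"wx": 0,"wy": 0,"wz": 0},{"fingers": -1,"tx": -0.2,"ty": 1,"tz": 0,"wx": 0,"wy": 0,"wz": 0},{"fingers": -1,"tx": -0.2,"ty": 1,"tz": 0,"wx": 0,"wy": 0,"wz": 0},{"fingers": -1,"tx": -0.2,"ty": 1,"tz": 0,"wx": 0,"wy": 0,"wz": 0}]'

```text
t: 39.15
tool_pos: [0.5181, 0.0325, 0.3106]
tool_rot: [0.173, 0.985, -0.0, -0.0]
ft_force: [0.3, -0.2, -2.5]
grip_width: 0.0359
grasp_force: 20.0
```

carry_out --series '[{"fingers": -1,"tx": -0.2,"ty": 1,"tz": 0,"wx": 0,"wy": 0,"wz": 0},{"fingers": -1,"tx": -0.2,"ty": 1,"tz": 0,"wx": 0,"wy": 0,"wz": 0},{"fingers": -1,"tx": -0.2,"ty": 1,"tz": 0,"wx": 0,"wy": 0,"wz": 0},{"fingers": -1,"tx": -0.18,"ty": 0.7,"tz": 0,"wx": 0,"wy": 0,"wz": 0},{"fingers": -1,"tx": 0,"ty": 0.6,"tz": 0,"wx": 0,"wy": 0,"wz": 0},{"fingers": -1,"tx": 0,"ty": 0,"tz": -0.5,"wx": 0,"wy": 0,"wz": 0},{"fingers": -1,"tx": 0,"ty": 0,"tz": -1,"wx": 0,"wy": 0,"wz": 0},{"fingers": -1,"tx": 0,"ty": 0,"tz": -1,"wx": 0,"wy": 0,"wz": 0}]'

```text
t: 39.95
tool_pos: [0.5037, 0.1163, 0.2598]
tool_rot: [0.174, 0.985, -0.0, 0.0]
ft_force: [-0.2, -1.2, -2.9]
grip_width: 0.0353
grasp_force: 20.0
```

carry_out --series '[{"fingers": -1,"tx": 0,"ty": 0,"tz": -1,"wx": 0,"wy": 0,"wz": 0},{"fingers": -1,"tx": 0,"ty": 0,"tz": -1,"wx": 0,"wy": 0,"wz": 0},{"fingers": -1,"tx": 0,"ty": 0,"tz": -1,"wx": 0,"wy": 0,"wz": 0},{"fingers": -1,"tx": 0,"ty": 0,"tz": -1,"wx": 0,"wy": 0,"wz": 0},{"fingers": -1,"tx": 0,"ty": 0,"tz": 0,"wx": 0,"wy": 0,"wz": 0}]'

```text
t: 40.45
tool_pos: [0.5016, 0.1155, 0.1779]
tool_rot: [0.174, 0.985, -0.002, -0.002]
ft_force: [-0.3, 0.2, -2.7]
grip_width: 0.0355
grasp_force: 20.0
```

```bash
python3 -c "
from h import *
wlook('w8',[('bottle',.14),('tray',.01)])"
```

```text
bottle [319.7 238.6] 0.97 [0.514  0.1106 0.14  ]
tray [331.1 164. ] 0.8 [0.4858 0.1347 0.01  ]
tray [239.9 217.5] 0.73 [0.5108 0.0041 0.01  ]
[0.5041 0.1167 0.1814] [-0.61  0.27  0.31  1.99 -0.1   0.9   0.98]
```

View pics/w8.png

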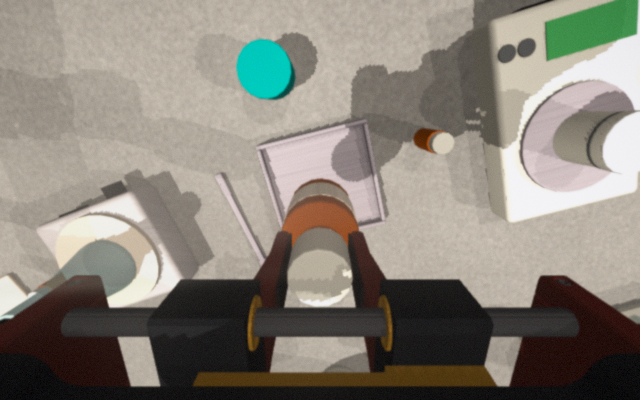

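carry_out --series '[{"fingers": -1,"tx": 0,"ty": 0,"tz": -0.6,"wx": 0,"wy": 0,"wz": 0},{"fingers": -1,"tx": 0,"ty": 0,"tz": -1,"wx": 0,"wy": 0,"wz": 0},{"fingers": -1,"tx": 0,"ty": 0,"tz": -1,"wx": 0,"wy": 0,"wz": 0},{"fingers": -1,"tx": 0,"ty": 0,"tz": -0.9,"wx": 0,"wy": 0,"wz": 0},{"fingers": -1,"tx": 0,"ty": 0,"tz": -0.5,"wx": 0,"wy": 0,"wz": 0},{"fingers": -1,"tx": 0,"ty": 0,"tz": -0.3,"wx": 0,"wy": 0,"wz": 0},{"fingers": -1,"tx": 0,"ty": 0,"tz": -0.15,"wx": 0,"wy": 0,"wz": 0},{"fingers": -1,"tx": 0,"ty": 0,"tz": 0,"wx": 0,"wy": 0,"wz": 0}]'

```text
t: 41.4
tool_pos: [0.504, 0.1172, 0.092]
tool_rot: [0.174, 0.985, 0.0, 0.0]
ft_force: [-0.7, -0.6, -2.3]
grip_width: 0.0354
grasp_force: 20.0
```

carry_out --series '[{"fingers": -1,"tx": 0,"ty": 0,"tz": -0.05,"wx": 0,"wy": 0,"wz": 0},{"fingers": -1,"tx": 0,"ty": 0,"tz": 0,"wx": 0,"wy": 0,"wz": 0}]'

```text
t: 41.6
tool_pos: [0.5041, 0.1173, 0.0913]
tool_rot: [0.174, 0.985, 0.0, 0.0]
ft_force: [-0.8, 0.6, -3.1]
grip_width: 0.0356
grasp_force: 20.0
```

carry_out --series '[{"fingers": -1,"tx": 0,"ty": 0,"tz": -0.05,"wx": 0,"wy": 0,"wz": 0},{"fingers": -1,"tx": 0,"ty": 0,"tz": 0,"wx": 0,"wy": 0,"wz": 0}]'

```text
t: 41.8
tool_pos: [0.5038, 0.1172, 0.09]
tool_rot: [0.174, 0.985, 0.0, 0.0]
ft_force: [-0.5, -0.1, -2.0]
grip_width: 0.0357
grasp_force: 20.0
```

carry_out --series '[{"fingers": -1,"tx": 0,"ty": 0,"tz": -0.05,"wx": 0,"wy": 0,"wz": 0},{"fingers": -1,"tx": 0,"ty": 0,"tz": 0,"wx": 0,"wy": 0,"wz": 0}]'

```text
t: 42.0
tool_pos: [0.5038, 0.1172, 0.0889]
tool_rot: [0.174, 0.985, 0.0, 0.0]
ft_force: [0.4, 0.3, -2.4]
grip_width: 0.0358
grasp_force: 20.0
```

carry_out --series '[{"fingers": -1,"tx": 0,"ty": 0,"tz": -0.04,"wx": 0,"wy": 0,"wz": 0},{"fingers": -1,"tx": 0,"ty": 0,"tz": 0,"wx": 0,"wy": 0,"wz": 0}]'

```text
t: 42.2
tool_pos: [0.5041, 0.1174, 0.0887]
tool_rot: [0.173, 0.985, 0.0, 0.0]
ft_force: [-1.8, -0.0, 4.9]
grip_width: 0.0355
grasp_force: 20.0
```

Contact; release, rise and back off toward the robot's far side for a check view.

carry_out --series '[{"fingers": 0,"tx": 0,"ty": 0,"tz": 0,"wx": 0,"wy": 0,"wz": 0},{"fingers": 1,"tx": 0,"ty": 0,"tz": 0,"wx": 0,"wy": 0,"wz": 0},{"fingers": 1,"tx": 0,"ty": 0,"tz": 0,"wx": 0,"wy": 0,"wz": 0},{"fingers": 1,"tx": 0,"ty": 0,"tz": 0,"wx": 0,"wy": 0,"wz": 0},{"fingers": 1,"tx": 0,"ty": 0,"tz": 0.5,"wx": 0,"wy": 0,"wz": 0},{"fingers": 1,"tx": 0,"ty": 0,"tz": 1,"wx": 0,"wy": 0,"wz": 0},{"fingers": 1,"tx": 0,"ty": 0,"tz": 1,"wx": 0,"wy": 0,"wz": 0},{"fingers": 1,"tx": 0,"ty": 0,"tz": 1,"wx": 0,"wy": 0,"wz": 0}]'

```text
t: 43.0
tool_pos: [0.5037, 0.117, 0.1595]
tool_rot: [0.174, 0.985, 0.0, 0.0]
ft_force: [0.4, -0.3, -0.3]
grip_width: 0.0876
grasp_force: 0.0
```

carry_out --series '[{"fingers": 1,"tx": 0,"ty": 0,"tz": 1,"wx": 0,"wy": 0,"wz": 0},{"fingers": 1,"tx": 0,"ty": 0,"tz": 1,"wx": 0,"wy": 0,"wz": 0},{"fingers": 1,"tx": 0,"ty": 0,"tz": 1,"wx": 0,"wy": 0,"wz": 0},{"fingers": 1,"tx": 0,"ty": 0,"tz": 1,"wx": 0,"wy": 0,"wz": 0},{"fingers": 1,"tx": 0,"ty": 0,"tz": 1,"wx": 0,"wy": 0,"wz": 0},{"fingers": 1,"tx": 0,"ty": 0,"tz": 1,"wx": 0,"wy": 0,"wz": 0},{"fingers": 1,"tx": 0,"ty": 0,"tz": 1,"wx": 0,"wy": 0,"wz": 0},{"fingers": 1,"tx": 0,"ty": 0,"tz": 1,"wx": 0,"wy": 0,"wz": 0}]'

```text
t: 43.8
tool_pos: [0.5035, 0.1169, 0.3196]
tool_rot: [0.174, 0.985, 0.0, 0.0]
ft_force: [0.3, 0.2, -0.7]
grip_width: 0.0878
grasp_force: 0.0
```

```bash
python3 -c "
from h import *
wlook('w9',[('bottle',.063),('flask',.12),('jar',.08)])
a=optics.camera('scene'); b=cv2.resize(a[130:300,110:510],None,fx=2,fy=2,interpolation=2)
w=cv2.imread('pics/w9.png')[:240]; cv2.imwrite('pics/fin.png',np.vstack([b,cv2.copyMakeBorder(w,0,0,0,160,0)]))"
```

```text
bottle [318.6 166.6] 0.66 [0.5031 0.1152 0.063 ]
flask [150.1 229.9] 0.89 [ 0.4961 -0.1333  0.12  ]
flask [589.9  98.8] 0.87 [0.5267 0.4571 0.12  ]
flask [183.8 198.4] 0.57 [ 0.4711 -0.0667  0.12  ]
jar [278.   79.7] 0.91 [0.3724 0.1059 0.08  ]
jar [504.7 128.3] 0.55 [0.5377 0.3778 0.08  ]
[0.5036 0.1171 0.3182] [-0.65  0.13  0.33  1.82 -0.04  1.2   0.92]
```

View pics/fin.png

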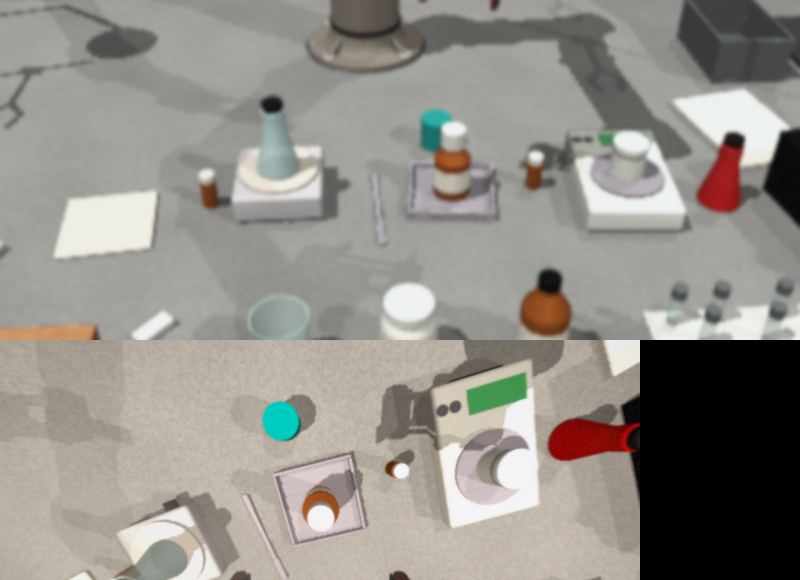

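The final view shows the flask upright on the stirrer at (275,150), the bottle in the tray at (453,165) and the jar on the pan at (630,155). The tile is empty, and the vials and spatula are where they were.

```bash
python3 -c "
from h import *
print(workorder.job_done())"
```

```text
the job is handed in; nothing more can be done
None
```

The job is handed in: the flask is on the stirrer, the jar on the balance pan and the bottle in the spill tray, all upright, with the tile empty and the vials and spatula undisturbed; it took about 44 s and no verdict came back.

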